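# Change over the potter's holding jig: lidded jar out, tall vase in

### The arm

A 7-joint arm with a two-finger parallel gripper is mounted at the origin on the work surface. World frame = base frame: x ahead of the robot, y to its left, z up, the work surface at z = 0. Lengths are in mm, angles in rad, forces in N, time in s.
With the tool pointing down it reaches from about 400 to 875 mm from the base axis. Payload 6.5 kg.
Tool frame: the origin (TCP) lies between the finger pads; the fingertips stand env.tips_ahead ahead of it and the grasp point (between the pads) is the TCP (env.tips_ahead is the distance from the TCP to the fingertips, in mm); z points along the fingers, x is the direction in which the jaws open and shut, and the axes are right-handed (so a half turn about z gives the same grasp; the last joint's range is limited). The gripper opens to 88 mm and grips with 3 to 60 N. Pads are 18 mm wide; open, the fingers measure 123 mm over their backs; the gripper's body (75 mm by 187 mm) begins 45 mm behind the grasp point.
Start: joints at [-1.248, 0.536, -0.004, 1.538, 0.003, 1.067, -0.071], TCP at [246.395, 601.481, 257.716] pointing down, gripper open.
Joint ranges: [-2.7, 2.7], [-0.37, 2.16], [-1.27, 1.26], [0.24, 2.4], [-1.31, 4.45], [0.19, 1.91], [-2.76, 2.76]. Speed limits (rad/s): [2.39, 2.39, 3.14, 3.14, 3.14, 3.14, 3.14].

### API

Orientations are given as a 3x3 rotation matrix whose columns are the frame's x, y, z axes.
In Python, from station import env gives the robot as it stands.
- The arm moves only by the tool drive_tool, never from a script. Its argument "targets" is one flat list of numbers, 7 for each row, row after row: the shift along the world's x, y, z in cm, then the turn, a rotation vector about the world's x, y, z in degrees, then the gripper command: -1 is fully open, 1 is shut, values between are in proportion. A call has exactly 10 rows; each row shifts and turns the commanded pose from where the row before left it; what a row does not reach is not made up. A row lasts 1/12 s, in which the tool goes at most 41.7 mm and 7.16 degrees, less where a joint would pass 70% of its speed; a pose out of reach is approached as far as the arm can. A call with a gripper value outside its range is refused whole. The fingers move at their own pace and stop on an object; "squeeze" is the grip in N (left out, the last holds). Time passes only in rows, so rows that do not move let the fingers close, or fill a call up. It gives the time, the measured TCP pose, the force and the opening at its end, in the units of the state.
- env.sense(): the state, without advancing time (a new reading comes with each control period).
- env.read_camera(name): name is "scene" or "top" or "wrist"; returns a dict with "frame" (420x560x3 uint8, blue, green, red), "intrinsics" (3x3 intrinsics, pixels), "k1" (the pictures are not rectified: a ray, as slopes to the right and down, at radius r is drawn at 1 + k1 r^2 times it, then the intrinsics apply), "rvec" (rotation vector, rad) and "tvec" (3), from world to camera coordinates, as OpenCV has them. Camera axes: x right, y down, z forward; pixel columns grow to the right and rows downward; lengths in mm; the calibration is good to about 2 mm. A picture is of the moment at which its call begins. There is no depth.
- env.sign_off(): hands the job in, once; it reports no verdict.
The state is a dict: "time_s": time; "joint_pos": joint angles; "qd": joint speeds; "joint_torque": joint torques, N m; "tcp_pos": TCP position; "tcp_rot": TCP orientation; "force": force on the tool from outside, world axes, zero at the start; "ft_torque": the same for the moment, N m; "width": finger opening in mm.
Only numpy, scipy, OpenCV 4.12 (cv2) and the standard library are available. Lean on these libraries where they do the work, as an engineer would, in place of code of your own. Each camera call takes 0.05 s, during which the arm holds its last target.

### The job

Swing the cam handle a quarter turn to open the holding jig, lift out the small lidded jar and set it down gently, upright, about the middle of the ware board. Then push the tall vase low down on its bare foot so that it slides upright along the bench, never lifted and without touching its freshly painted upper part, until it is fully home against the back stop of the jig's nest. Finally turn the handle back until the cam's high point bears squarely on the follower and the pad holds the vase, and let go; leave the bowl, mug and brush alone.

Things in the scene. Friction and masses are not known exactly. Their poses are not given: they have to be found in the camera images.
- jig: Wooden holding jig fixed to the bench. Origin: centre of its nest at bench level, where the centre of a piece's foot belongs (the bench is the nest's floor). Pieces slide in along the jig's +x: the nest is open on its -x side and above. z up. Nothing of it but the cam's handle is higher than 43 mm
- back_stop (a point): Middle of the foot of the back stop's face, 26 mm along the jig's +x from the nest's centre. The back stop is a bar 35 mm high, 18 mm thick, along the jig's y from -40 to +165 mm
- cheek (a point): Middle of the foot of the side cheek's face, at x = +9, y = -26 mm from the nest's centre; the cheek is 35 mm high, 14 mm thick and runs from x = -8 to +26 mm. The follower's pad faces it from +y. The cam's bed, 8 mm high, covers y = 48 to 165 mm, x = -41 to +44 mm
- cam (a joint): Turn of the eccentric cam in rad about the vertical cam_axis, positive anticlockwise from above. 0: high point on the follower, pad home, handle along the jig's +y, straight away from the nest. Negative: opened; at -1.57 the handle points along the jig's +x. Range -1.65 to +0.5. Friction holds it where it is left; the handle takes about 3 to 5 N
- cam_axis (a point): A point on the cam's axis, 75 mm above the bench; it lies at x 0, y 125 mm in the jig's frame
- cam_handle (a point): Middle of the grip of the cam's handle: an upright round wooden peg, 16 mm in diameter, 55 mm from the cam's axis, free from 42 to 97 mm above the bench (this point is at 75 mm); it turns with the cam's lever
- pad (a point): Centre of the face of the follower's rubber pad (30 mm along the jig's x, 24 mm high, centre 22 mm above the bench); the follower is sprung towards the cam and draws back along the jig's +y as the cam opens
- follower (a joint): How far the sprung follower and its pad have drawn back from home, in m: 0 with the cam's high point on it, about 0.016 at a quarter turn
- jar_mid (a point): Small terracotta jar, closed with a fixed lid, 51 mm in diameter, 78 mm high with the lid's knob (knob 16 mm wide, the top 10 mm; straight body to 62 mm); it starts in the jig's nest. This point is on its axis, 31 mm above its underside. 0.2 kg or so
- ware_top (a point): Centre of the top of the ware board: a fixed plywood board 140 x 140 mm, 12 mm thick, lying on the bench; z up, x and y along its sides
- vase_foot (a point): Tall narrow terracotta bottle vase, 195 mm high: centre of its underside, z along its axis. The bare foot is a cylinder 52 mm in diameter and 75 mm high; about 0.4 kg. Pushed much higher than 35 mm it topples instead of sliding
- vase_top: The vase's freshly painted upper part, not to be touched: origin on the axis at its lower edge, 75 mm above the vase's underside; it narrows from 52 mm to a neck 24 mm wide (145 to 170 mm above the underside) and a lip 34 mm wide at 195 mm
- bowl: Bystander: terracotta bowl 130 mm wide, 60 mm high, origin at the centre of its underside
- mug: Bystander: terracotta mug 76 mm wide with a handle, 85 mm high, origin at the centre of its underside
- brush: Bystander: brush 180 mm long lying on the bench along its x

How it is judged:
By the outcome, as a careful person would: the job done as asked, in the order asked, and still so for the second after the job is handed in, with the robot touching nothing.
It also fails if it takes over 72 s, if anything falls off the work surface, if the arm or the gripper's body presses on something with over 40 N, if the wrist force passes 120 N, or if a joint passes its speed limit or range.

## Working session

There is one attempt and no reset: what is moved stays moved. The work goes in short steps, Python scripts to look and compute and a tool call to move; the robot and the scene stay as the last step left them, time stands still between calls to the robot, and variables do not carry over. Pictures are saved under pics/ and viewed, and the job is handed in when it is done.

Besides the shell and the picture viewer there is one more tool, called as name(argument=value, ...), one argument or row to a line, values as JSON. drive_tool: Moves the arm, as the interface text tells. Its arguments: {"type":"object","properties":{"targets":{"type":"array","items":{"type":"number"}},"squeeze":{"type":"number"}},"required":["targets"]}

```bash
ls; mkdir -p pics; python3 - <<'E'
from station import env
import cv2,numpy as np
s=env.sense()
print(s['time_s'],s['tcp_pos'],s['tcp_rot'],s['width'],env.tips_ahead)
for n in ("scene","top","wrist"):
    d=env.read_camera(n); cv2.imwrite(f"pics/a_{n}.png",d["frame"])
    R=cv2.Rodrigues(np.array(d["rvec"],float))[0]; print(n,d["intrinsics"],d["k1"],-R.T@np.array(d["tvec"]).ravel(), R[2])
E
```

```text
pics
0.0 [246.19206547 600.94989475 256.83408132] [[ 3.78999065e-01  9.25396892e-01 -5.48526918e-04]
 [ 9.25395433e-01 -3.78999444e-01 -1.64765751e-03]
 [-1.73262853e-03  1.16856350e-04 -9.99998492e-01]] 88.17856683371737 19.0
scene [[424.51347787   0.         278.10200937]
 [  0.         424.51347787 209.27508246]
 [  0.           0.           1.        ]] -0.04142284711283476 [1205.37554179   36.20654633 1010.90550862] [-0.53781944 -0.0051946  -0.84304404]
top [[516.87831692   0.         282.00635758]
 [  0.         516.87831692 205.24060913]
 [  0.           0.           1.        ]] -0.159506259234161 [ 498.37933984   18.97927378 1231.14043037] [ 0.1068943  0.014079  -0.9941707]
wrist [[309.13513608   0.         280.71480639]
 [  0.         309.13513608 209.78791037]
 [  0.           0.           1.        ]] 0.0018248149449798833 [170.00936478 631.39985325 384.3989309 ] [ 0.29137896 -0.12215863 -0.94877583]
```

View pics/a_scene.png

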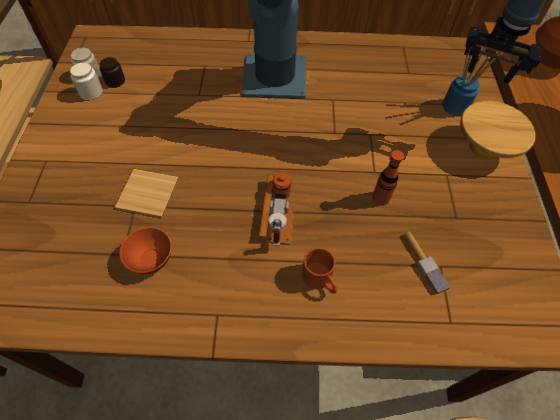

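View pics/a_top.png

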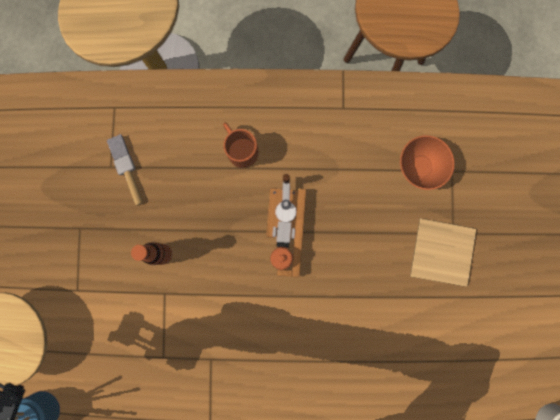

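View pics/a_wrist.png

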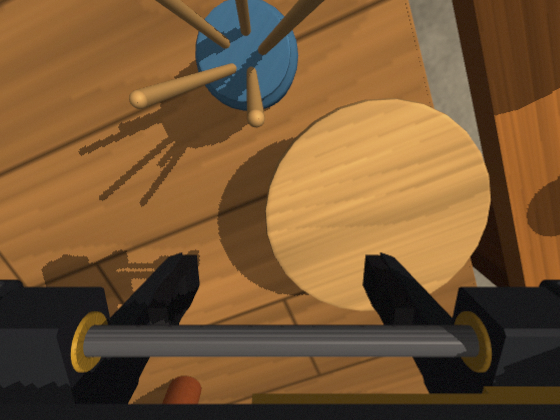

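The jig's +y runs roughly along world +x, and the vase (top view about (150,253)) lies on the nest's open side. I'll zoom in to measure.

```bash
cat > h.py <<'E'
import cv2,numpy as np
from station import env
def cam(n):
    d=env.read_camera(n); d["R"]=cv2.Rodrigues(np.array(d["rvec"],float))[0]; d["t"]=np.array(d["tvec"],float).ravel()
    d["C"]=-d["R"].T@d["t"]; return d
def und(d,uv):
    K=np.array(d["intrinsics"],float)
    return cv2.undistortPoints(np.array(uv,float).reshape(-1,1,2),K,np.array([d["k1"],0,0,0.]))[:,0]
def ray(d,uv):
    p=und(d,uv); v=np.c_[p,np.ones(len(p))]@d["R"]; return v/np.linalg.norm(v,axis=1)[:,None]
def onz(d,uv,z):
    r=ray(d,uv); return d["C"]+r*((z-d["C"][2])/r[:,2])[:,None]
def proj(d,P):
    return cv2.projectPoints(np.array(P,float).reshape(-1,3),np.array(d["rvec"],float),np.array(d["tvec"],float),np.array(d["intrinsics"],float),np.array([d["k1"],0,0,0.]))[0][:,0]
def tri(d1,u1,d2,u2):
    a=ray(d1,[u1])[0];b=ray(d2,[u2])[0]
    A=np.c_[a,-b]; s=np.linalg.lstsq(A,d2["C"]-d1["C"],rcond=None)[0]
    p=d1["C"]+a*s[0];q=d2["C"]+b*s[1]; return (p+q)/2,np.linalg.norm(p-q)
E
python3 - <<'E'
import cv2
t=cv2.imread('pics/a_top.png');s=cv2.imread('pics/a_scene.png')
def c(im,x,y,w,h,k,n): cv2.imwrite('pics/'+n,cv2.resize(im[y:y+h,x:x+w],None,fx=k,fy=k,interpolation=cv2.INTER_CUBIC))
c(t,240,160,90,130,4,'b1.png')
c(t,110,220,140,60,5,'b2.png')
c(s,240,160,80,100,6,'b3.png')
c(s,350,140,80,80,6,'b4.png')
E
```

```text
(no output)
```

View pics/b1.png

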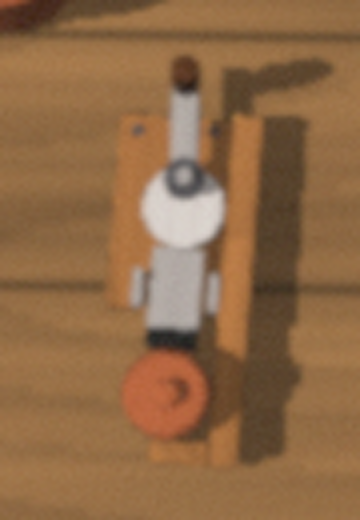

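View pics/b2.png

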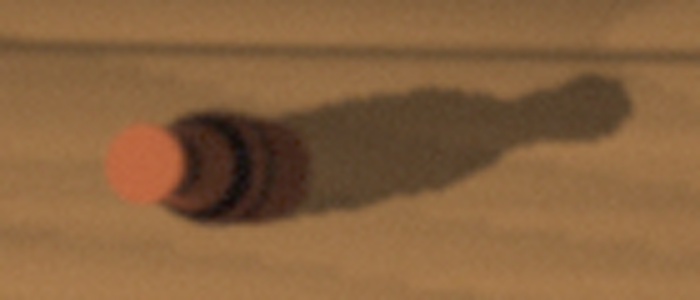

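View pics/b3.png

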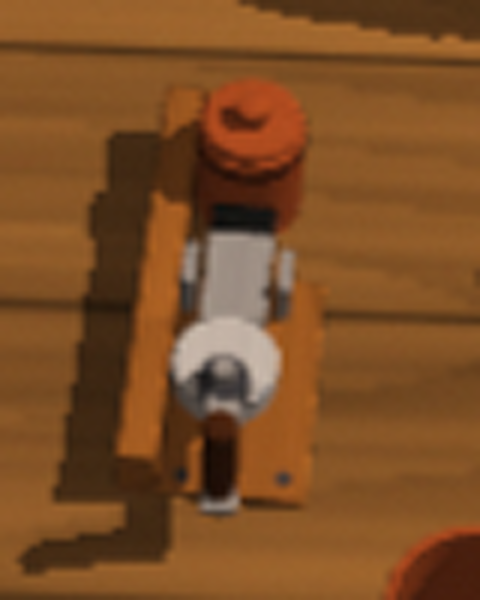

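View pics/b4.png

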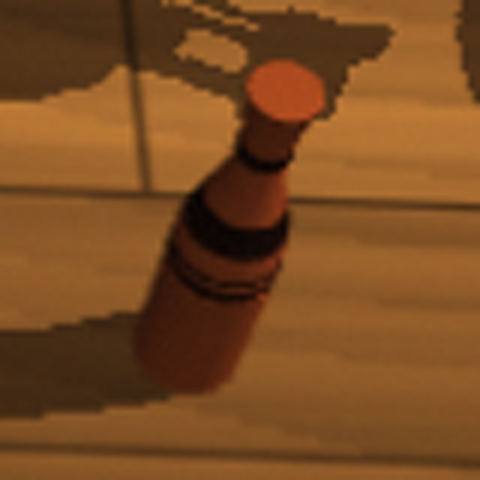

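```bash
python3 - <<'E'
from h import *
T=cam("top");S=cam("scene")
def b1(x,y): return (240+x/4,160+y/4)
def b2(x,y): return (110+x/5,220+y/5)
def b3(x,y): return (240+x/6,160+y/6)
def b4(x,y): return (350+x/6,140+y/6)
np.set_printoptions(precision=1,suppress=True)
print("stop corners top z35\n",onz(T,[b1(233,116),b1(265,116),b1(208,465),b1(238,465)],35))
print("stop scene z35 (nearstop end, far end L,R)\n",onz(S,[b3(165,88),b3(204,90),b3(118,457),b3(162,462)],35))
print("bed z8 top\n",onz(T,[b1(120,115),b1(106,303)],8)," scene\n",onz(S,[b3(325,285),b3(305,505)],8))
print("handle", onz(T,[b1(185,65)],97), onz(S,[b3(222,418)],97))
print("screw cam axis? top",onz(T,[b1(184,178)],60), onz(S,[b3(226,370)],60), tri(T,b1(184,178),S,b3(226,372)))
print("knob",onz(T,[b1(176,390)],78),onz(S,[b3(253,105)],78),"shoulder",onz(T,[b1(166,392)],62),onz(S,[b3(254,125)],62))
print("vase lip",onz(T,[b2(146,164)],195),onz(S,[b4(286,91)],195),tri(T,b2(146,164),S,b4(286,91)))
print("vase foot right edge top",onz(T,[b2(310,165)],0),"scene foot bottom",onz(S,[b4(185,392)],0),"L",onz(S,[b4(137,345)],0))
# ware board
for n,d in(("top",T),("scene",S)):
    im=d["frame"];hsv=cv2.cvtColor(im,cv2.COLOR_BGR2HSV)
    x0,y0,w,h=(395,205,95,95) if n=="top" else (105,160,85,65)
    c=hsv[y0:y0+h,x0:x0+w]; 
    ctr=hsv[250,445] if n=="top" else hsv[193,148]
    print(ctr, hsv[235,400] if n=="top" else hsv[180,110])
    L=cv2.cvtColor(im,cv2.COLOR_BGR2LAB)[y0:y0+h,x0:x0+w]
    g=L[...,0]; _,m=cv2.threshold(g,0,255,cv2.THRESH_OTSU)
    m=cv2.morphologyEx(m,cv2.MORPH_OPEN,np.ones((3,3)))
    cs=cv2.findContours(m,0,2)[0];k=max(cs,key=cv2.contourArea)
    r=cv2.minAreaRect(k);b=cv2.boxPoints(r)+[x0,y0]
    ap=cv2.approxPolyDP(k,5,True)[:,0]+[x0,y0]
    print(n,ap,"\n",onz(d,b,12),onz(d,b,12).mean(0), "\napp",onz(d,ap,12))
E
```

```text
stop corners top z35
 [[665.6  -1.5  35. ]
 [665.8 -20.2  35. ]
 [463.   10.7  35. ]
 [463.2  -6.6  35. ]]
stop scene z35 (nearstop end, far end L,R)
 [[466.1  -4.2  35. ]
 [466.5  14.6  35. ]
 [668.4 -15.3  35. ]
 [670.    4.   35. ]]
bed z8 top
 [[669.2  65.5   8. ]
 [556.8  72.    8. ]]  scene
 [[557.7  75.    8. ]
 [674.4  67.6   8. ]]
handle [[685.2  26.5  97. ]] [[682.4  29.8  97. ]]
screw cam axis? top [[626.1  26.5  60. ]] [[637.1  30.5  60. ]] (array([627.9,  28.5,  42.9]), np.float64(3.8109348649879005))
knob [[505.6  29.3  78. ]] [[506.6  38.2  78. ]] shoulder [[504.5  35.   62. ]] [[506.1  39.   62. ]]
vase lip [[509.  322.5 195. ]] [[511.4 325.3 195. ]] (array([509.2, 324.8, 192. ]), np.float64(2.868893048988575))
vase foot right edge top [[512.3 298.8   0. ]] scene foot bottom [[534.7 323.2   0. ]] L [[508.5 302.5   0. ]]
[ 17 113 205] [ 15 138 137]
top [[420 219]
 [411 276]
 [466 285]
 [475 229]] 
 [[ 464.5 -268.    12. ]
 [ 601.7 -292.9   12. ]
 [ 579.6 -432.4   12. ]
 [ 441.5 -405.8   12. ]] [ 521.8 -349.8   12. ] 
app [[ 600.5 -293.4   12. ]
 [ 465.2 -270.7   12. ]
 [ 443.8 -404.7   12. ]
 [ 577.7 -428.9   12. ]]
[ 17 152 193] [ 15 181 134]
scene [[133 169]
 [116 207]
 [161 215]
 [176 177]] 
 [[ 579.5 -425.2   12. ]
 [ 434.7 -436.5   12. ]
 [ 466.1 -270.8   12. ]
 [ 606.6 -269.7   12. ]] [ 521.7 -350.6   12. ] 
app [[ 444.6 -405.    12. ]
 [ 579.8 -423.6   12. ]
 [ 600.6 -292.6   12. ]
 [ 468.7 -272.4   12. ]]
```

Jig: origin ≈ (505.3, 36.8), +y axis ≈ (0.998, −0.058), cam axis ≈ (630, 29.5), handle ≈ (684.5, 27). Jar is at the nest, vase at ≈ (509.5, 324.5), board centre ≈ (522, −350). The handle, lip and stop sizes agree in both views to within 3 mm, so I'm moving to the handle.

drive_tool(
  targets=[2.4, -3.1, 0, 0, 0, 2, -1, 2.4, -3.1, 0, 0, 0, 2, -1, 2.4, -3.1, 0, 0, 0, 2, -1, 2.4, -3.1, 0, 0, 0, 2, -1, 2.4, -3.1, 0, 0, 0, 2, -1, 2.4, -3.1, 0, 0, 0, 2, -1, 2.4, -3.1, 0, 0, 0, 2, -1, 2.4, -3.1, 0, 0, 0, 2, -1, 2.4, -3.1, 0, 0, 0, 2, -1, 2.4, -3.1, 0, 0, 0, 1, -1],
  squeeze=8,
)

```text
time_s: 1.08
tcp_pos: [487.3, 289.7, 257.8]
tcp_rot: [[0.055, 0.998, 0.0], [0.998, -0.055, 0.0], [0.0, 0.0, -1.0]]
force: [1.1, 1.0, 0.6]
width: 87.9
```

drive_tool(
  targets=[2.2, -2.9, 0, 0, 0, 0, -1, 2.2, -2.9, 0, 0, 0, 0, -1, 2.2, -2.9, 0, 0, 0, 0, -1, 2.2, -2.9, 0, 0, 0, 0, -1, 2.2, -2.9, 0, 0, 0, 0, -1, 2.2, -2.9, -1, 0, 0, 0, -1, 2.2, -2.9, -1, 0, 0, 0, -1, 2.2, -2.9, -2, 0, 0, 0, -1, 2.2, -2.9, -2, 0, 0, 0, -1, 0, 0, -2, 0, 0, 0, -1],
)

```text
time_s: 1.92
tcp_pos: [687.7, 20.8, 177.0]
tcp_rot: [[0.066, 0.998, 0.003], [0.998, -0.066, -0.006], [-0.006, 0.004, -1.0]]
force: [-0.4, -1.3, 0.5]
width: 87.9
```

```bash
python3 - <<'E'
from h import *
d=cam("wrist"); cv2.imwrite("pics/c_w.png",d["frame"]); print(env.sense()["tcp_pos"],env.sense()["tcp_rot"])
for P in [(684.5,27,97),(630,29.5,43),(505.3,36.8,78)]: print(proj(d,P))
E
```

```text
[683.41452166  24.75102107 172.05146666] [[ 0.06345988  0.99797012 -0.00533682]
 [ 0.99797655 -0.06347968 -0.00362556]
 [-0.00395697 -0.00509594 -0.99997919]]
[[291.46452992 222.37188828]]
[[289.12241482 137.23827273]]
[[290.47717184 -74.07806854]]
```

View pics/c_w.png

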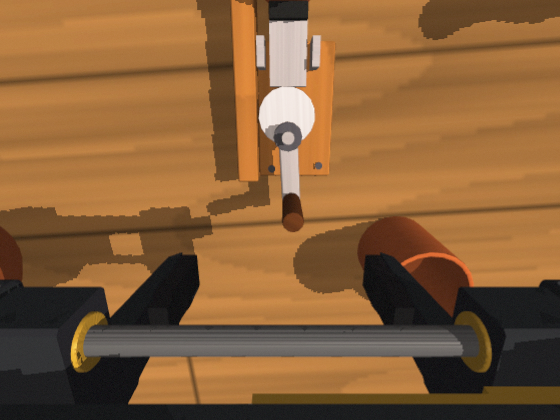

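The wrist view shows the peg top at (292,220), where I predicted (291,222), so the localisation holds. Descending around the peg.

drive_tool(
  targets=[0.1, 0.2, -2, 0, 0, 0, -0.2, 0, 0, -2, 0, 0, 0, -0.2, 0, 0, -2, 0, 0, 0, -0.2, 0, 0, -1.5, 0, 0, 0, -0.2, 0, 0, -1, 0, 0, 0, -0.2, 0, 0, -0.7, 0, 0, 0, -0.2, 0, 0, 0, 0, 0, 0, 0.5, 0, 0, 0, 0, 0, 0, 1, 0, 0, 0, 0, 0, 0, 1, 0, 0, 0, 0, 0, 0, 1],
)

```text
time_s: 2.8
tcp_pos: [686.2, 32.5, 86.9]
tcp_rot: [[0.057, 0.998, 0.002], [0.998, -0.057, 0.0], [0.0, 0.002, -1.0]]
force: [-0.1, 0.0, 0.8]
width: 28.3
```

drive_tool(
  targets=[-0.1, -0.5, -0.6, 0, 0, 0, 1, 0, 0, 0, 0, 0, 0, 1, 0, 0, 0, 0, 0, 0, 1, 0, 0, 0, 0, 0, 0, 1, 0, 0, 0, 0, 0, 0, 1, 0, 0, 0, 0, 0, 0, 1, 0, 0, 0, 0, 0, 0, 1, 0, 0, 0, 0, 0, 0, 1, 0, 0, 0, 0, 0, 0, 1, 0, 0, 0, 0, 0, 0, 1],
  squeeze=10,
)

```text
time_s: 3.63
tcp_pos: [684.9, 27.4, 79.8]
tcp_rot: [[0.057, 0.998, 0.001], [0.998, -0.057, -0.0], [0.0, 0.001, -1.0]]
force: [5.5, 1.0, -3.4]
width: 15.5
```

drive_tool(
  targets=[-0.05, -0.48, 0, 0, 0, -5, 1, -0.09, -0.47, 0, 0, 0, -5, 1, -0.13, -0.46, 0, 0, 0, -5, 1, -0.17, -0.45, 0, 0, 0, -5, 1, -0.21, -0.43, 0, 0, 0, -5, 1, -0.24, -0.41, 0, 0, 0, -5, 1, -0.28, -0.39, 0, 0, 0, -5, 1, -0.31, -0.37, 0, 0, 0, -5, 1, -0.34, -0.34, 0, 0, 0, -5, 1, -0.37, -0.31, 0, 0, 0, -5, 1],
)

```text
time_s: 4.47
tcp_pos: [663.7, -13.7, 79.9]
tcp_rot: [[0.804, 0.594, 0.003], [0.594, -0.804, 0.0], [0.002, 0.002, -1.0]]
force: [7.2, -1.2, -7.3]
width: 15.2
```

drive_tool(
  targets=[-0.4, -0.27, 0, 0, 0, -5, 1, -0.42, -0.24, 0, 0, 0, -5, 1, -0.44, -0.2, 0, 0, 0, -5, 1, -0.45, -0.16, 0, 0, 0, -5, 1, -0.46, -0.12, 0, 0, 0, -5, 1, -0.47, -0.08, 0, 0, 0, -5, 1, -0.48, -0.04, 0, 0, 0, -5, 1, -0.48, 0, 0, 0, 0, -5, 1, 0, 0, 0, 0, 0, 0, 1, 0, 0, 0, 0, 0, 0, 1],
)

```text
time_s: 5.3
tcp_pos: [625.8, -25.4, 79.7]
tcp_rot: [[0.998, -0.055, -0.002], [-0.055, -0.998, -0.001], [-0.002, 0.001, -1.0]]
force: [-0.3, -2.1, -0.3]
width: 15.2
```

```bash
python3 - <<'E'
from h import *
d=cam("wrist"); cv2.imwrite("pics/d_w.png",d["frame"]); s=env.sense();print(s["time_s"],s["tcp_pos"],s["force"])
E
```

```text
5.35 [625.75656238 -25.41491934  79.72042712] [ 0.08719341 -2.60305121  0.94754985]
```

View pics/d_w.png

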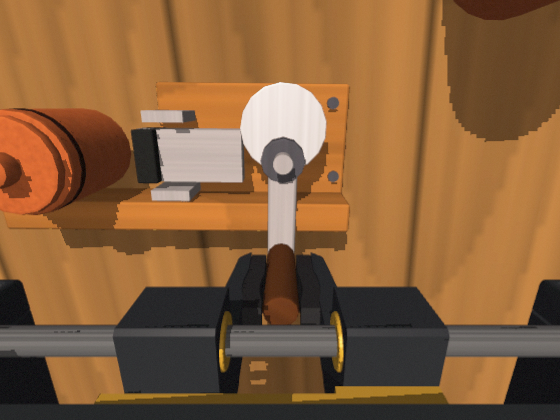

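The handle is now square to the back stop and the pad has drawn back. Release it, rise and go over the jar.

drive_tool(
  targets=[0, 0, 0, 0, 0, 0, -0.2, 0, 0, 0, 0, 0, 0, -0.4, 0, 0, 0, 0, 0, 0, -0.5, 0, 0, 0, 0, 0, 0, -0.5, 0, 0, 1, 0, 0, 0, -0.5, 0, 0, 2, 0, 0, 0, -0.5, 0, 0, 2, 0, 0, -7, -1, 0, 0, 2, 0, 0, -7, -1, -2, 1, 1.3, 0, 0, -7, -1, -2, 1, 0, 0, 0, -7, -1],
)

```text
time_s: 6.18
tcp_pos: [588.5, -5.5, 166.4]
tcp_rot: [[0.851, -0.525, 0.006], [-0.525, -0.851, 0.0], [0.005, -0.003, -1.0]]
force: [-0.2, -0.1, -0.4]
width: 80.4
```

drive_tool(
  targets=[-2, 1, 0, 0, 0, -7, -1, -2, 1, 0, 0, 0, -7, -1, -2, 1, 0, 0, 0, -7, -1, -2.1, 1.1, 0, 0, 0, -7, -1, 0, 0, 0, 0, 0, -7, -1, 0, 0, 0, 0, 0, -7, -1, 0, 0, 0, 0, 0, -7, -1, 0, 0, 0, 0, 0, -7, -1, 0, 0, 0, 0, 0, -6, -1, 0, 0, 0, 0, 0, 0, -1],
)

```text
time_s: 7.02
tcp_pos: [505.5, 36.7, 163.1]
tcp_rot: [[-0.06, -0.998, 0.0], [-0.998, 0.06, 0.0], [-0.0, -0.0, -1.0]]
force: [-0.7, -0.0, 0.3]
width: 87.9
```

```bash
python3 - <<'E'
from h import *
d=cam("wrist"); cv2.imwrite("pics/e_w.png",d["frame"]); s=env.sense();print(s["time_s"],s["tcp_pos"],s["tcp_rot"][:,0],s["force"])
for P in [(505.3,36.8,78),(505.3,36.8,62)]: print(proj(d,P))
d=cam("top"); cv2.imwrite("pics/e_t.png",cv2.resize(d["frame"][140:300,220:340],None,fx=4,fy=4))
E
```

```text
7.0667 [505.57157879  36.55786216 163.09385452] [-5.44976138e-02 -9.98513900e-01 -4.69171673e-05] [ 0.33291592 -0.25763465  0.03163995]
[[278.96054207 224.87890994]]
[[279.05844521 217.47681037]]
```

View pics/e_w.png

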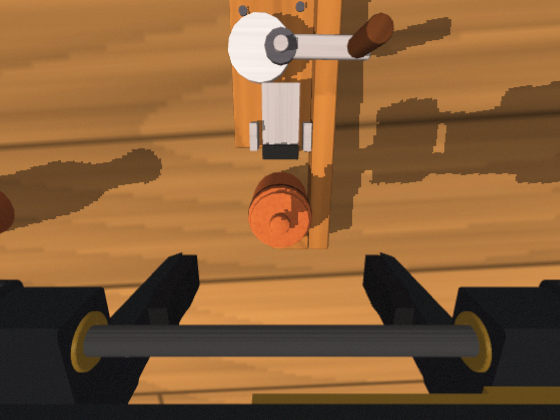

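View pics/e_t.png

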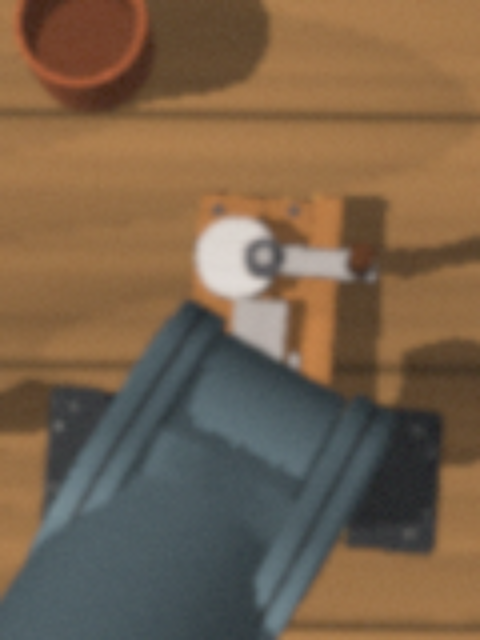

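drive_tool(
  targets=[0, 0, -2, 0, 0, 0, -1, 0, 0, -2, 0, 0, 0, -1, 0, 0, -2, 0, 0, 0, -1, 0, 0, -2, 0, 0, 0, -1, 0, 0, -1.4, 0, 0, 0, -1, 0, 0, -0.7, 0, 0, 0, -1, 0, 0, -0.3, 0, 0, 0, -1, 0, 0, 0, 0, 0, 0, -1, 0, 0, 0, 0, 0, 0, 0, 0, 0, 0, 0, 0, 0, 0.2],
  squeeze=15,
)

```text
time_s: 7.95
tcp_pos: [506.1, 36.3, 59.6]
tcp_rot: [[-0.057, -0.998, 0.001], [-0.998, 0.057, 0.0], [-0.0, -0.001, -1.0]]
force: [0.3, 0.1, 0.5]
width: 77.1
```

drive_tool(
  targets=[0, 0, 0, 0, 0, 0, 0.5, 0, 0, 0, 0, 0, 0, 0.8, 0, 0, 0, 0, 0, 0, 1, 0, 0, 0, 0, 0, 0, 1, 0, 0, 0, 0, 0, 0, 1, 0, 0, 0, 0, 0, 0, 1, 0, 0, 0, 0, 0, 0, 1, 0, 0, 0, 0, 0, 0, 1, 0, 0, 0.3, 0, 0, 0, 1, 0, 0, 0.5, 0, 0, 0, 1],
)

```text
time_s: 8.78
tcp_pos: [504.9, 36.9, 66.3]
tcp_rot: [[-0.057, -0.998, -0.001], [-0.998, 0.057, 0.0], [-0.0, 0.001, -1.0]]
force: [0.5, 2.4, -4.8]
width: 50.4
```

drive_tool(
  targets=[0, 0, 1, 0, 0, 0, 1, 0, 0, 2, 0, 0, 0, 1, 0, 0, 2, 0, 0, 0, 1, 0, 0, 2, 0, 0, 0, 1, 0, 0, 2, 0, 0, 0, 1, 0, -1, 1, 0, 0, 0, 1, 0, -2, 0, 0, 0, 0, 1, 0, -3, 0, 0, 0, 0, 1, 0, -3, 0, 0, 0, 0, 1, 0, -3, 0, 0, 0, 0, 1],
)

```text
time_s: 9.62
tcp_pos: [504.7, -86.2, 167.0]
tcp_rot: [[-0.057, -0.998, -0.0], [-0.998, 0.057, -0.001], [0.001, 0.0, -1.0]]
force: [0.6, -0.5, -0.6]
width: 50.4
```

drive_tool(
  targets=[0.2, -3, 0, 0, 0, 0, 1, 0.2, -3, 0, 0, 0, 0, 1, 0.2, -3, 0, 0, 0, 0, 1, 0.2, -3, 0, 0, 0, 0, 1, 0.2, -3, 0, 0, 0, 0, 1, 0.2, -3, 0, 0, 0, 0, 1, 0.2, -3, 0, 0, 0, 0, 1, 0.2, -2.7, 0, 0, 0, 0, 1, 0, -2, 0, 0, 0, 0, 1, 0, 0, 0, 0, 0, 0, 1],
)

```text
time_s: 10.45
tcp_pos: [518.5, -347.4, 167.5]
tcp_rot: [[-0.064, -0.998, -0.001], [-0.998, 0.064, -0.006], [0.006, 0.001, -1.0]]
force: [-0.5, -0.5, -1.8]
width: 50.8
```

```bash
python3 - <<'E'
from h import *
d=cam("wrist"); cv2.imwrite("pics/f_w.png",d["frame"]); s=env.sense();print(s["time_s"],s["tcp_pos"],s["tcp_rot"][:,2],s["force"],s["width"])
print(proj(d,[(521.7,-350,12)]))
E
```

```text
10.5 [ 519.13247507 -344.59217582  167.0345729 ] [-0.00123608 -0.00277097 -0.9999954 ] [ 0.06785215  0.04675913 -1.74741035] 50.10815875146015
[[280.94878043 194.25241182]]
```

View pics/f_w.png

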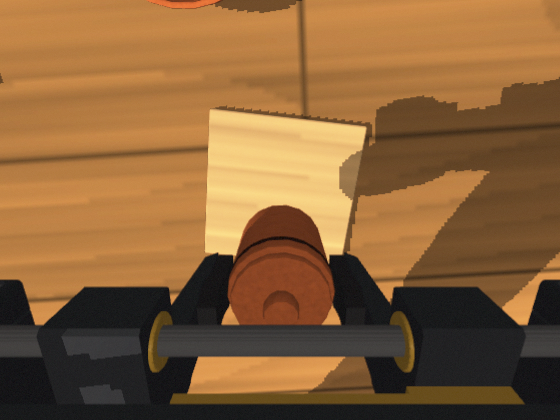

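drive_tool(
  targets=[0.2, -0.9, -1, 0, 0, 0, 1, 0, 0, -2, 0, 0, 0, 1, 0, 0, -2, 0, 0, 0, 1, 0, 0, -2, 0, 0, 0, 1, 0, 0, -1, 0, 0, 0, 1, 0, 0, -0.6, 0, 0, 0, 1, 0, 0, -0.4, 0, 0, 0, 1, 0, 0, -0.2, 0, 0, 0, 1, 0, 0, 0, 0, 0, 0, 1, 0, 0, 0, 0, 0, 0, 1],
)

```text
time_s: 11.33
tcp_pos: [523.9, -350.0, 75.5]
tcp_rot: [[-0.057, -0.998, 0.001], [-0.998, 0.057, -0.001], [0.001, -0.001, -1.0]]
force: [0.7, -0.0, -2.4]
width: 50.5
```

drive_tool(
  targets=[0, 0, -0.1, 0, 0, 0, 1, 0, 0, -0.1, 0, 0, 0, 1, 0, 0, -0.05, 0, 0, 0, 1, 0, 0, -0.05, 0, 0, 0, 1, 0, 0, -0.05, 0, 0, 0, 1, 0, 0, 0, 0, 0, 0, 1, 0, 0, 0, 0, 0, 0, 1, 0, 0, 0, 0, 0, 0, 1, 0, 0, 0, 0, 0, 0, 1, 0, 0, 0, 0, 0, 0, 1],
)

```text
time_s: 12.17
tcp_pos: [523.5, -349.7, 71.2]
tcp_rot: [[-0.057, -0.998, -0.0], [-0.998, 0.057, -0.0], [0.0, 0.0, -1.0]]
force: [0.1, 0.5, -1.1]
width: 50.1
```

drive_tool(
  targets=[0, 0, -0.05, 0, 0, 0, 1, 0, 0, 0, 0, 0, 0, 1, 0, 0, 0, 0, 0, 0, 1, 0, 0, 0, 0, 0, 0, 0.1, 0, 0, 0, 0, 0, 0, -0.2, 0, 0, 0, 0, 0, 0, -0.5, 0, 0, 0, 0, 0, 0, -1, 0, 0, 0, 0, 0, 0, -1, 0, 0, 0, 0, 0, 0, -1, 0, 0, 0.5, 0, 0, 0, -1],
)

```text
time_s: 13.0
tcp_pos: [523.0, -349.3, 75.0]
tcp_rot: [[-0.057, -0.998, -0.001], [-0.998, 0.057, 0.001], [-0.001, 0.001, -1.0]]
force: [-0.6, 1.2, -0.2]
width: 84.2
```

drive_tool(
  targets=[0, 0, 1, 0, 0, 0, -1, 0, 0, 2, 0, 0, 0, -1, 0, 0, 3, 0, 0, 0, -1, 0, 0, 4, 0, 0, 0, -1, 0, 0, 4, 0, 0, 6, -1, 0, 2, 3.5, 0, 0, 7, -1, 0, 4, 0, 0, 0, 7, -1, 0, 4, 0, 0, 0, 7, -1, 0, 4, 0, 0, 0, 7, -1, 0, 4, 0, 0, 0, 7, -1],
)

```text
time_s: 13.83
tcp_pos: [523.2, -168.3, 251.8]
tcp_rot: [[0.616, -0.788, 0.001], [-0.788, -0.616, 0.0], [0.001, -0.001, -1.0]]
force: [1.2, 0.4, -0.0]
width: 88.0
```

drive_tool(
  targets=[0, 4, 0, 0, 0, 7, -1, 0, 4, 0, 0, 0, 7, -1, 0, 4, 0, 0, 0, 7, -1, 0, 4, 0, 0, 0, 7, -1, 0, 4, 0, 0, 0, 7, -1, 0, 4, 0, 0, 0, 7, -1, 0, 4, 1, 0, 0, 7, 0.3, 0, 4, 1, 0, 0, 7, 0.3, 0, 4, 1, 0, 0, 3, 0.3, 0, 4, 1, 0, 0, 0, 0.3],
)

```text
time_s: 14.67
tcp_pos: [523.3, 231.6, 292.4]
tcp_rot: [[0.993, 0.119, 0.001], [0.119, -0.993, 0.001], [0.001, -0.0, -1.0]]
force: [0.5, -1.4, 0.2]
width: 63.6
```

```bash
python3 - <<'E'
from h import *
s=env.sense();print(s["time_s"],s["tcp_pos"],s["tcp_rot"],s["joint_pos"])
d=cam("scene"); cv2.imwrite("pics/g_s.png",d["frame"])
E
```

```text
14.6667 [523.31687246 231.59373118 292.39699109] [[ 9.92874493e-01  1.19159342e-01  1.13673416e-03]
 [ 1.19158753e-01 -9.92875049e-01  5.72432761e-04]
 [ 1.19684569e-03 -4.32902062e-04 -9.99999190e-01]] [-0.91248152  0.40194565  0.55090772  1.73913615 -0.23629583  1.0656834
 -0.16272216]
```

View pics/g_s.png

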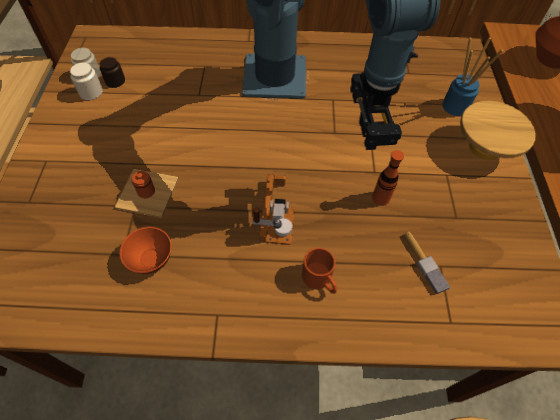

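Scene view: the jar stands upright at about (143,185), on the board. Next I'll go behind the vase and tilt.

drive_tool(
  targets=[0, 4, 0, 0, 0, -7, 0.3, -0.3, 4, 0, 0, 0, 0, 0.3, -0.5, 4, 0, 0, 0, 0, 0.3, -0.5, 4, 0, 0, 0, 0, 0.3, 0, 1.2, 0, -6, 0, 0, 0.3, 0, 0.8, 0, -7, 0, 0, 0.3, 0, 0, 0, -7, 0, 0, 0.3, 0, 0, 0, -7, 0, 0, 0.3, 0, 0, 0, -7, 0, 0, 0.3, 0, 0, 0, -6, 0, 0, 0.3],
)

```text
time_s: 15.55
tcp_pos: [510.2, 411.3, 291.8]
tcp_rot: [[1.0, -0.005, 0.002], [-0.003, -0.763, -0.647], [0.005, 0.647, -0.763]]
force: [1.2, 0.3, -0.0]
width: 30.9
```

drive_tool(
  targets=[0, 0, 0, -5, 0, 0, 0.3, 0, 0, 0, 0, 0, 0, 0.3, 0, 0, 0, 0, 0, 0, 0.3, 0, 0, 0, 0, 0, 0, 0.3, 0, 0, 0, 0, 0, 0, 0.3, 0, 0, 0, 0, 0, 0, 0.3, 0, 0, 0, 0, 0, 0, 0.3, 0, 0, 0, 0, 0, 0, 0.3, 0, 0, 0, 0, 0, 0, 0.3, 0, 0, 0, 0, 0, 0, 0.3],
)

```text
time_s: 16.38
tcp_pos: [510.5, 410.2, 290.9]
tcp_rot: [[1.0, -0.005, -0.0], [-0.004, -0.707, -0.707], [0.003, 0.707, -0.707]]
force: [-0.7, 0.2, -0.2]
width: 30.9
```

```bash
python3 - <<'E'
from h import *
np.set_printoptions(precision=3,suppress=True)
s=env.sense();print(s["time_s"],s["tcp_pos"],s["tcp_rot"],s["joint_pos"],s["width"])
d=cam("scene"); cv2.imwrite("pics/h_s.png",d["frame"])
d=cam("wrist"); cv2.imwrite("pics/h_w.png",d["frame"])
E
```

```text
16.3833 [510.527 410.211 290.883] [[ 1.    -0.005 -0.   ]
 [-0.004 -0.707 -0.707]
 [ 0.003  0.707 -0.707]] [-1.241  0.968  0.656  1.073  0.058  1.762 -0.687] 30.918820509640966
```

View pics/h_s.png

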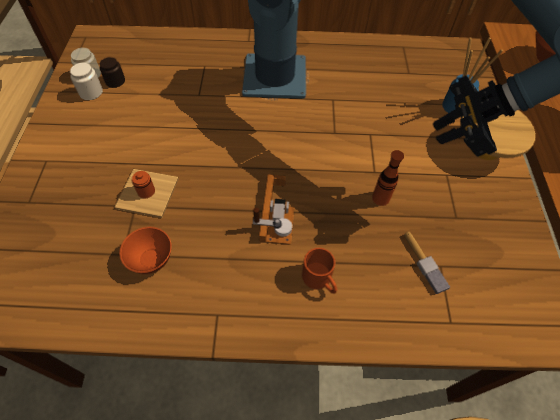

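View pics/h_w.png

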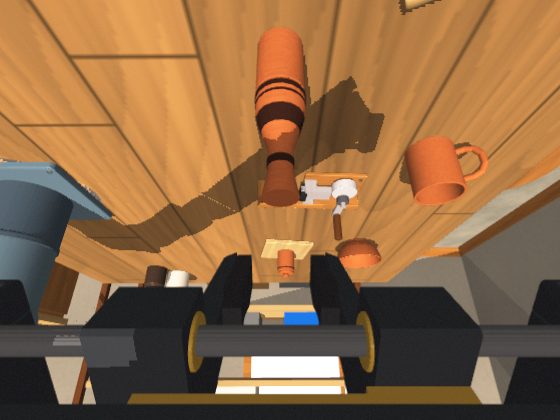

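```bash
python3 - <<'E'
from h import *
np.set_printoptions(precision=0,suppress=True)
T=cam("top");S=cam("scene")
for z in (0,60,120): print(z,"top right,top,bottom edge\n",onz(T,[(45,340),(5,292),(5,385)],z),"scene L,R,near,far\n",onz(S,[(462,127),(533,132),(495,155),(500,107)],z))
E
```

```text
0 top right,top,bottom edge
 [[290. 615.   0.]
 [403. 729.   0.]
 [168. 726.   0.]] scene L,R,near,far
 [[214. 624.   0.]
 [223. 860.  -0.]
 [329. 705.   0.]
 [112. 777.   0.]]
60 top right,top,bottom edge
 [[300. 586.  60.]
 [408. 694.  60.]
 [184. 691.  60.]] scene L,R,near,far
 [[273. 589.  60.]
 [281. 811.  60.]
 [381. 666.  60.]
 [177. 733.  60.]]
120 top right,top,bottom edge
 [[310. 557. 120.]
 [413. 659. 120.]
 [201. 657. 120.]] scene L,R,near,far
 [[332. 554. 120.]
 [339. 762. 120.]
 [433. 626. 120.]
 [242. 689. 120.]]
```

drive_tool(
  targets=[0, 0, -2, 0, 0, 0, 0.3, 0, 0, -2, 0, 0, 0, 0.3, 0, 0, -2, 0, 0, 0, 0.3, 0, 0, -2, 0, 0, 0, 0.3, 0, 0, -2, 0, 0, 0, 0.3, 0, 0, -2, 0, 0, 0, 0.3, 0, 0, -2, 0, 0, 0, 0.3, 0, 0, 0, 0, 0, 0, 0.3, 0, 0, 0, 0, 0, 0, 0.3, 0, 0, 0, 0, 0, 0, 0.3],
)

```text
time_s: 17.42
tcp_pos: [511.0, 410.5, 151.6]
tcp_rot: [[1.0, -0.005, 0.001], [-0.003, -0.707, -0.707], [0.005, 0.707, -0.707]]
force: [0.1, 0.2, 0.3]
width: 30.9
```

```bash
python3 - <<'E'
from h import *
np.set_printoptions(precision=3,suppress=True)
s=env.sense();print(s["time_s"],s["tcp_pos"],s["tcp_rot"],s["joint_pos"],s["width"])
d=cam("scene"); cv2.imwrite("pics/i_s.png",d["frame"])
E
```

```text
17.4167 [511.039 410.452 151.578] [[ 1.    -0.005  0.001]
 [-0.003 -0.707 -0.707]
 [ 0.005  0.707 -0.707]] [-1.232  1.11   0.609  1.134  0.001  1.583 -0.765] 30.93896080659095
```

View pics/i_s.png

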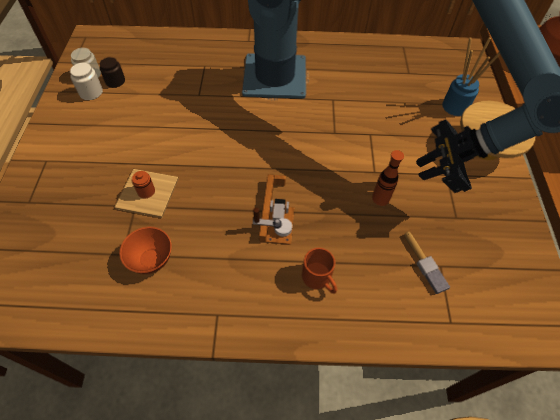

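drive_tool(
  targets=[0, 0, -2, 0, 0, 0, 0.3, 0, 0, -2, 0, 0, 0, 0.3, 0, 0, -2, 0, 0, 0, 0.3, 0, 0, -2, 0, 0, 0, 0.3, 0, 0, -1, 0, 0, 0, 0.3, 0, 0, -1, 0, 0, 0, 0.3, 0, 0, 0, 0, 0, 0, 0.3, 0, 0, 0, 0, 0, 0, 0.3, 0, 0, 0, 0, 0, 0, 0.3, 0, 0, 0, 0, 0, 0, 0.3],
)

```text
time_s: 18.3
tcp_pos: [511.1, 410.8, 51.9]
tcp_rot: [[1.0, -0.006, 0.001], [-0.003, -0.708, -0.706], [0.005, 0.706, -0.708]]
force: [0.2, -0.4, -0.8]
width: 30.8
```

```bash
python3 - <<'E'
from h import *
np.set_printoptions(precision=3,suppress=True)
s=env.sense();print(s["time_s"],s["tcp_pos"],s["joint_pos"],s["force"])
d=cam("scene"); cv2.imwrite("pics/j_s.png",cv2.resize(d["frame"][0:250,330:560],None,fx=2.4,fy=2.4))
d=cam("wrist"); cv2.imwrite("pics/j_w.png",d["frame"])
E
```

```text
18.3 [511.074 410.756  51.913] [-1.215  1.236  0.574  1.118 -0.038  1.484 -0.814] [ 0.183 -0.357 -0.799]
```

View pics/j_s.png

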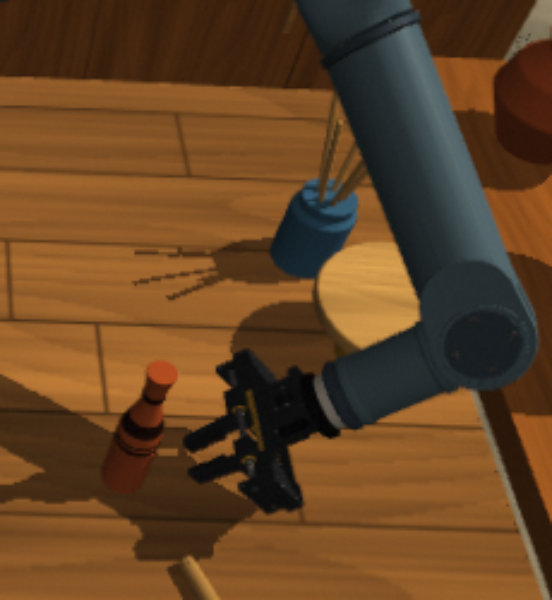

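View pics/j_w.png

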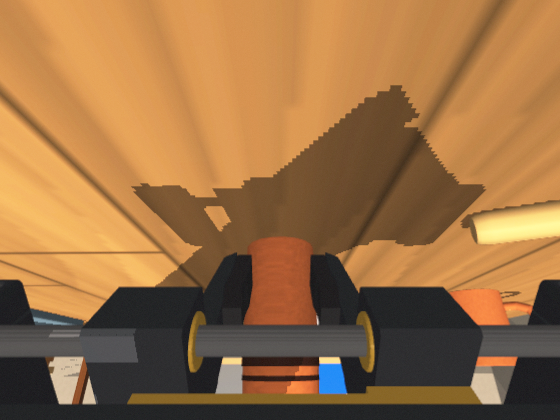

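drive_tool(
  targets=[0, 0, -0.8, 0, 0, 0, 0.3, 0, 0, -0.5, 0, 0, 0, 0.3, 0, 0, -0.3, 0, 0, 0, 0.3, 0, -1, 0, 0, 0, 0, 0.3, 0, -1, 0, 0, 0, 0, 0.3, 0, -0.8, 0, 0, 0, 0, 0.3, 0, -0.5, 0, 0, 0, 0, 0.3, 0, -0.3, 0, 0, 0, 0, 0.3, 0, 0, 0, 0, 0, 0, 0.3, 0, 0, 0, 0, 0, 0, 0.3],
)

```text
time_s: 19.23
tcp_pos: [510.4, 374.6, 34.7]
tcp_rot: [[1.0, -0.005, 0.0], [-0.003, -0.707, -0.707], [0.003, 0.707, -0.707]]
force: [0.0, 0.6, -0.2]
width: 31.1
```

```bash
python3 - <<'E'
from h import *
np.set_printoptions(precision=3,suppress=True)
s=env.sense();print(s["time_s"],s["tcp_pos"],s["force"])
d=cam("wrist"); cv2.imwrite("pics/k_w.png",d["frame"])
d=cam("scene"); cv2.imwrite("pics/k_s.png",cv2.resize(d["frame"][130:230,360:460],None,fx=5,fy=5))
E
```

```text
19.2333 [510.448 374.596  34.699] [ 0.042  0.579 -0.187]
```

View pics/k_s.png

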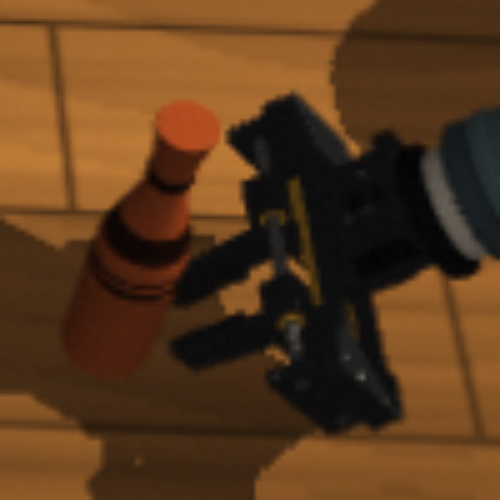

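View pics/k_w.png

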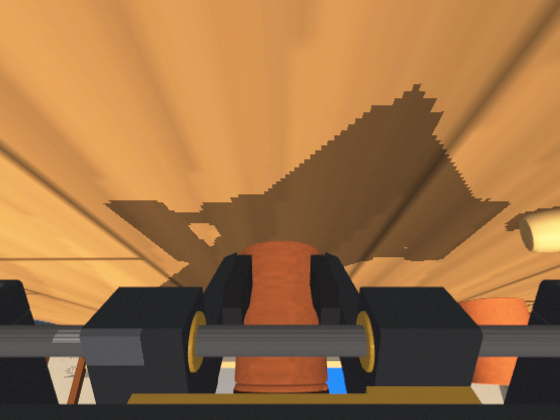

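drive_tool(
  targets=[0, -0.3, 0, 0, 0, 0, 0.3, 0, -0.3, 0, 0, 0, 0, 0.3, 0, -0.3, 0, 0, 0, 0, 0.3, 0, -0.3, 0, 0, 0, 0, 0.3, 0, -0.3, 0, 0, 0, 0, 0.3, 0, -0.3, 0, 0, 0, 0, 0.3, 0, -0.3, 0, 0, 0, 0, 0.3, 0, -0.3, 0, 0, 0, 0, 0.3, 0, -0.3, 0, 0, 0, 0, 0.3, 0, -0.3, 0, 0, 0, 0, 0.3],
)

```text
time_s: 20.17
tcp_pos: [510.5, 344.0, 34.7]
tcp_rot: [[1.0, -0.005, 0.0], [-0.003, -0.707, -0.707], [0.003, 0.707, -0.707]]
force: [-0.1, 2.0, -0.0]
width: 30.7
```

```bash
python3 - <<'E'
from h import *
np.set_printoptions(precision=3,suppress=True)
s=env.sense();print(s["time_s"],s["tcp_pos"],s["force"])
d=cam("scene"); cv2.imwrite("pics/l_s.png",cv2.resize(d["frame"][130:230,350:450],None,fx=5,fy=5))
E
```

```text
20.1667 [510.479 344.021  34.695] [-0.118  2.017 -0.042]
```

View pics/l_s.png

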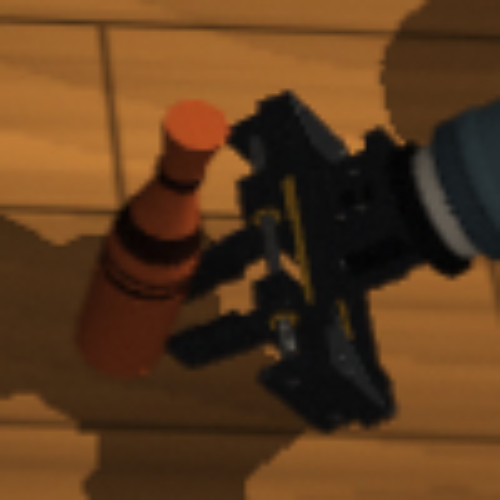

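drive_tool(
  targets=[0, -0.4, 0, 0, 0, 0, 0.3, 0, -0.5, 0, 0, 0, 0, 0.3, 0, -0.6, 0, 0, 0, 0, 0.3, 0, -0.6, 0, 0, 0, 0, 0.3, 0, -0.6, 0, 0, 0, 0, 0.3, 0, -0.6, 0, 0, 0, 0, 0.3, 0, -0.6, 0, 0, 0, 0, 0.3, 0, -0.6, 0, 0, 0, 0, 0.3, 0, -0.6, 0, 0, 0, 0, 0.3, 0, -0.6, 0, 0, 0, 0, 0.3],
)

```text
time_s: 21.05
tcp_pos: [510.5, 286.7, 34.7]
tcp_rot: [[1.0, -0.005, -0.0], [-0.003, -0.707, -0.707], [0.003, 0.707, -0.707]]
force: [0.3, 2.5, -1.7]
width: 30.9
```

drive_tool(
  targets=[0, -0.6, 0, 0, 0, 0, 0.3, 0, -0.6, 0, 0, 0, 0, 0.3, 0, -0.6, 0, 0, 0, 0, 0.3, 0, -0.6, 0, 0, 0, 0, 0.3, 0, -0.6, 0, 0, 0, 0, 0.3, 0, -0.6, 0, 0, 0, 0, 0.3, 0, -0.6, 0, 0, 0, 0, 0.3, 0, -0.6, 0, 0, 0, 0, 0.3, 0, -0.6, 0, 0, 0, 0, 0.3, 0, -0.6, 0, 0, 0, 0, 0.3],
)

```text
time_s: 21.88
tcp_pos: [510.5, 226.7, 34.7]
tcp_rot: [[1.0, -0.005, -0.0], [-0.003, -0.707, -0.707], [0.003, 0.707, -0.707]]
force: [0.1, 3.7, -0.9]
width: 30.9
```

drive_tool(
  targets=[0, -0.6, 0, 0, 0, 0, 0.3, 0, -0.6, 0, 0, 0, 0, 0.3, 0, -0.6, 0, 0, 0, 0, 0.3, 0, -0.6, 0, 0, 0, 0, 0.3, 0, -0.6, 0, 0, 0, 0, 0.3, 0, -0.6, 0, 0, 0, 0, 0.3, 0, -0.6, 0, 0, 0, 0, 0.3, 0, -0.6, 0, 0, 0, 0, 0.3, 0, -0.5, 0, 0, 0, 0, 0.3, 0, -0.4, 0, 0, 0, 0, 0.3],
)

```text
time_s: 22.72
tcp_pos: [510.4, 169.5, 34.8]
tcp_rot: [[1.0, -0.005, -0.0], [-0.004, -0.707, -0.707], [0.003, 0.707, -0.707]]
force: [-0.1, 2.3, -0.3]
width: 31.1
```

drive_tool(
  targets=[0, -0.4, 0, 0, 0, 0, 0.3, 0, -0.4, 0, 0, 0, 0, 0.3, 0, -0.4, 0, 0, 0, 0, 0.3, 0, -0.4, 0, 0, 0, 0, 0.3, 0, -0.3, 0, 0, 0, 0, 0.3, 0, -0.3, 0, 0, 0, 0, 0.3, 0, -0.2, 0, 0, 0, 0, 0.3, 0, -0.1, 0, 0, 0, 0, 0.3, 0, 0, 0, 0, 0, 0, 0.3, 0, 0, 0, 0, 0, 0, 0.3],
)

```text
time_s: 23.55
tcp_pos: [510.4, 145.1, 34.8]
tcp_rot: [[1.0, -0.005, -0.0], [-0.004, -0.707, -0.707], [0.003, 0.707, -0.707]]
force: [-0.8, 1.1, -0.1]
width: 31.1
```

```bash
python3 - <<'E'
from h import *
np.set_printoptions(precision=3,suppress=True)
s=env.sense();print(s["time_s"],s["tcp_pos"],s["force"],s["joint_pos"])
d=cam("scene"); cv2.imwrite("pics/m_s.png",cv2.resize(d["frame"][130:255,230:355],None,fx=4.8,fy=4.8))
d=cam("top"); cv2.imwrite("pics/m_t.png",cv2.resize(d["frame"][150:300,180:320],None,fx=4,fy=4))
E
```

```text
23.55 [510.45  145.083  34.782] [-0.776  1.064 -0.08 ] [-1.124  1.08   0.636  1.718  0.066  0.967 -0.692]
```

View pics/m_s.png

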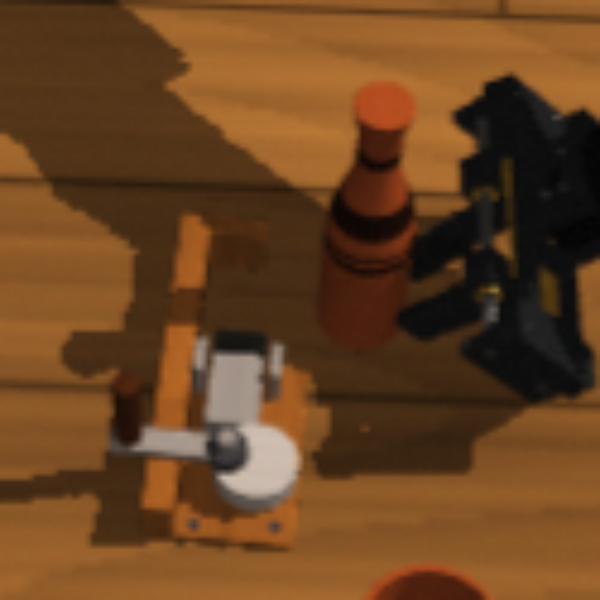

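View pics/m_t.png

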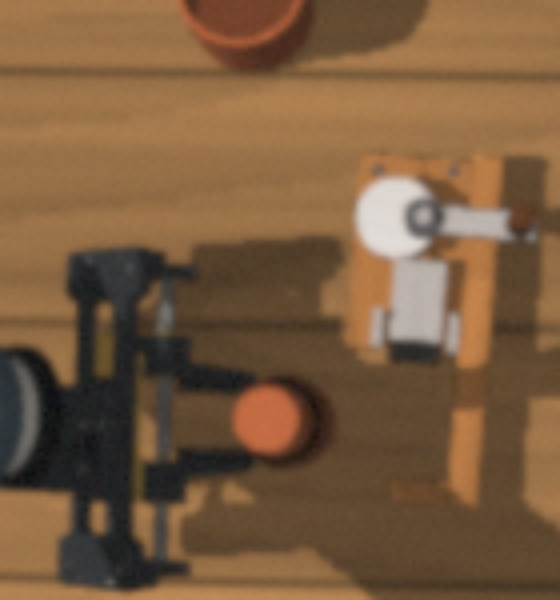

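```bash
python3 - <<'E'
from h import *
np.set_printoptions(precision=1,suppress=True)
T=cam("top");S=cam("scene")
f=lambda x,y:(180+x/4,150+y/4); g=lambda x,y:(230+x/4.8,130+y/4.8)
v,e=tri(T,f(271,422),S,g(385,105)); print("lip",v,e,onz(T,[f(271,422)],195),onz(S,[g(385,105)],195))
O=np.array([505.3,36.8]);a=np.radians(-3.3);jy=np.array([np.cos(a),np.sin(a)]);jx=np.array([jy[1],-jy[0]])
J=lambda P:np.array([(P[:2]-O)@jx,(P[:2]-O)@jy])
print("lip jig",J(v))
for n,p,z in(("pad face",onz(T,[f(413,361)],34)[0],34),("cheek face L",onz(T,[f(390,484)],35)[0],35),("cheek R",onz(T,[f(448,488)],35)[0],35),("cheek scene",onz(S,[g(268,266)],35)[0],35),("stop face top",onz(T,[f(450,440)],35)[0],0),("stop face scene",onz(S,[g(212,270)],35)[0],0)): print(n,p,J(p))
E
```

```text
lip [507.8 103.7 190.8] 4.999712209525526 [[507.8 100.8 195. ]] [[511.3 105.8 195. ]]
lip jig [-66.9  -1.3]
pad face [545.6  31.9  34. ] [ 2.5 40.6]
cheek face L [474.6  44.2  35. ] [ -5.6 -31.1]
cheek R [472.8  10.8  35. ] [ 27.8 -31. ]
cheek scene [501.8  49.4  35. ] [-12.4  -4.2]
stop face top [500.3  10.   35. ] [27.  -3.4]
stop face scene [506.2  16.5  35. ] [20.2  2. ]
```

drive_tool(
  targets=[0.05, -0.4, 0, 0, 0, 0, 0.3, 0.05, -0.5, 0, 0, 0, 0, 0.3, 0.05, -0.5, 0, 0, 0, 0, 0.3, 0.05, -0.5, 0, 0, 0, 0, 0.3, 0, -0.5, 0, 0, 0, 0, 0.3, 0, -0.5, 0, 0, 0, 0, 0.3, 0, -0.5, 0, 0, 0, 0, 0.3, 0, -0.5, 0, 0, 0, 0, 0.3, 0, -0.4, 0, 0, 0, 0, 0.3, 0, -0.3, 0, 0, 0, 0, 0.3],
)

```text
time_s: 24.58
tcp_pos: [512.4, 98.6, 34.8]
tcp_rot: [[1.0, -0.005, -0.0], [-0.004, -0.707, -0.707], [0.003, 0.707, -0.707]]
force: [-0.3, 2.7, -0.7]
width: 31.3
```

drive_tool(
  targets=[0, -0.2, 0, 0, 0, 0, 0.3, 0, -0.2, 0, 0, 0, 0, 0.3, 0, -0.1, 0, 0, 0, 0, 0.3, 0, -0.1, 0, 0, 0, 0, 0.3, 0, -0.1, 0, 0, 0, 0, 0.3, 0, -0.1, 0, 0, 0, 0, 0.3, 0, -0.1, 0, 0, 0, 0, 0.3, 0, -0.1, 0, 0, 0, 0, 0.3, 0, 0, 0, 0, 0, 0, 0.3, 0, 0, 0, 0, 0, 0, 0.3],
)

```text
time_s: 25.42
tcp_pos: [512.5, 89.1, 34.8]
tcp_rot: [[1.0, -0.005, -0.0], [-0.003, -0.707, -0.707], [0.003, 0.707, -0.707]]
force: [0.6, 2.3, -0.1]
width: 30.7
```

```bash
python3 - <<'E'
from h import *
np.set_printoptions(precision=3,suppress=True)
s=env.sense();print(s["time_s"],s["tcp_pos"],s["force"],s["joint_pos"])
d=cam("scene"); cv2.imwrite("pics/n_s.png",cv2.resize(d["frame"][130:255,230:355],None,fx=4.8,fy=4.8))
d=cam("top"); cv2.imwrite("pics/n_t.png",cv2.resize(d["frame"][150:300,200:340],None,fx=4,fy=4))
E
```

```text
25.4167 [512.488  89.149  34.758] [ 0.562  2.265 -0.097] [-1.078  1.066  0.656  1.799  0.094  0.87  -0.66 ]
```

View pics/n_s.png

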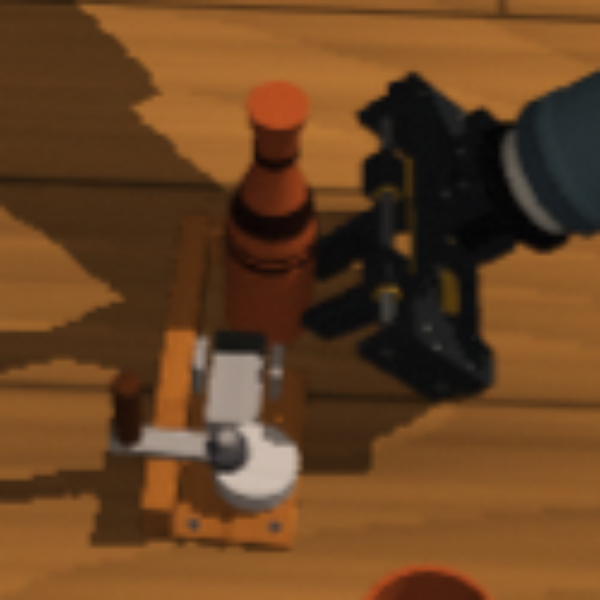

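View pics/n_t.png

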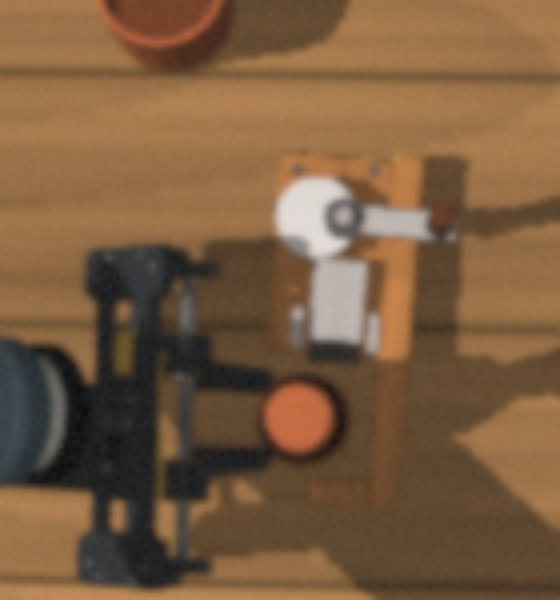

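drive_tool(
  targets=[0, -0.1, 0, 0, 0, 0, 0.3, 0, -0.1, 0, 0, 0, 0, 0.3, 0, -0.1, 0, 0, 0, 0, 0.3, 0, -0.1, 0, 0, 0, 0, 0.3, 0, -0.1, 0, 0, 0, 0, 0.3, 0, -0.1, 0, 0, 0, 0, 0.3, 0, -0.1, 0, 0, 0, 0, 0.3, 0, -0.1, 0, 0, 0, 0, 0.3, 0, 0, 0, 0, 0, 0, 0.3, 0, 0, 0, 0, 0, 0, 0.3],
)

```text
time_s: 26.35
tcp_pos: [512.4, 81.1, 34.8]
tcp_rot: [[1.0, -0.005, -0.0], [-0.004, -0.707, -0.707], [0.003, 0.707, -0.707]]
force: [0.2, 2.6, 0.1]
width: 30.5
```

drive_tool(
  targets=[0, -0.1, 0, 0, 0, 0, 0.3, 0, 0, 0, 0, 0, 0, 0.3, 0, -0.1, 0, 0, 0, 0, 0.3, 0, 0, 0, 0, 0, 0, 0.3, 0, -0.1, 0, 0, 0, 0, 0.3, 0, 0, 0, 0, 0, 0, 0.3, 0, -0.1, 0, 0, 0, 0, 0.3, 0, 0, 0, 0, 0, 0, 0.3, 0, 0, 0, 0, 0, 0, 0.3, 0, 0, 0, 0, 0, 0, 0.3],
)

```text
time_s: 27.18
tcp_pos: [512.5, 77.2, 34.7]
tcp_rot: [[1.0, -0.005, -0.0], [-0.003, -0.707, -0.707], [0.003, 0.707, -0.707]]
force: [-0.1, 2.3, -0.7]
width: 30.8
```

drive_tool(
  targets=[0, -0.1, 0, 0, 0, 0, 0.3, 0, 0, 0, 0, 0, 0, 0.3, 0, -0.1, 0, 0, 0, 0, 0.3, 0, 0, 0, 0, 0, 0, 0.3, 0, -0.1, 0, 0, 0, 0, 0.3, 0, 0, 0, 0, 0, 0, 0.3, 0, 0, 0, 0, 0, 0, 0.3, 0, 0, 0, 0, 0, 0, 0.3, 0, 0, 0, 0, 0, 0, 0.3, 0, 0, 0, 0, 0, 0, 0.3],
)

```text
time_s: 28.02
tcp_pos: [512.8, 75.6, 34.5]
tcp_rot: [[1.0, -0.004, 0.001], [-0.002, -0.708, -0.706], [0.004, 0.706, -0.708]]
force: [-1.1, 6.4, 1.1]
width: 31.0
```

```bash
python3 - <<'E'
from h import *
np.set_printoptions(precision=1,suppress=True)
s=env.sense();print(s["time_s"],s["tcp_pos"],s["force"])
S=cam("scene"); cv2.imwrite("pics/o_s.png",cv2.resize(S["frame"][130:230,240:340],None,fx=6,fy=6,interpolation=cv2.INTER_CUBIC))
T=cam("top"); cv2.imwrite("pics/o_t.png",cv2.resize(T["frame"][200:290,240:330],None,fx=6,fy=6,interpolation=cv2.INTER_CUBIC))
# predicted foot outline for nest centre
E
```

```text
28.0167 [512.8  75.6  34.5] [-1.1  6.4  1.1]
```

View pics/o_s.png

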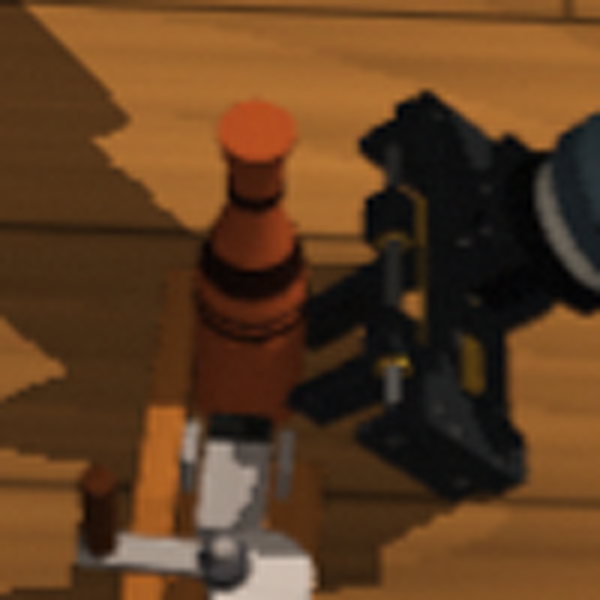

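View pics/o_t.png

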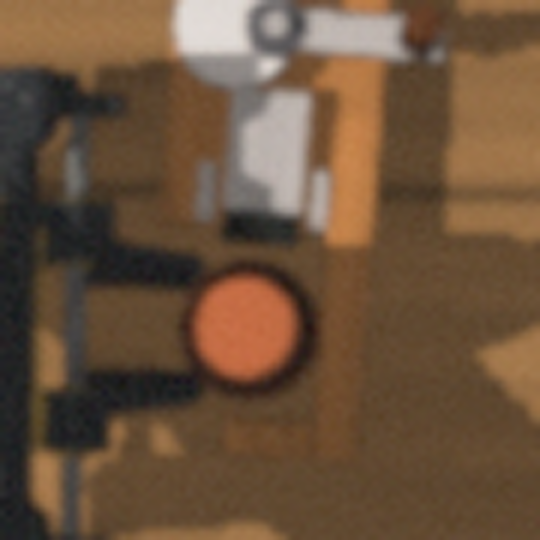

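drive_tool(
  targets=[0, -0.1, 0, 0, 0, 0, 0.3, 0, 0, 0, 0, 0, 0, 0.3, 0, -0.1, 0, 0, 0, 0, 0.3, 0, 0, 0, 0, 0, 0, 0.3, 0, 0, 0, 0, 0, 0, 0.3, 0, 0, 0, 0, 0, 0, 0.3, 0, 0, 0, 0, 0, 0, 0.3, 0, 0, 0, 0, 0, 0, 0.3, 0, 0, 0, 0, 0, 0, 0.3, 0, 0, 0, 0, 0, 0, 0.3],
)

```text
time_s: 28.95
tcp_pos: [513.1, 75.1, 34.3]
tcp_rot: [[1.0, -0.004, 0.002], [-0.001, -0.71, -0.704], [0.004, 0.704, -0.71]]
force: [-2.1, 11.8, 3.8]
width: 31.0
```

drive_tool(
  targets=[0, 0.4, 0, 0, 0, 0, 0.3, 0, 1, 0, 0, 0, 0, 0.3, 0, 2, 0, 0, 0, 0, 0.3, 0, 3, 0, 0, 0, 0, 0.3, 0, 3, 0, 0, 0, 0, 0.3, 0, 3, 1, 0, 0, 0, 0.3, 0, 2, 3, 0, 0, 0, 0.3, 0, 0, 4, 0, 0, 0, 0.3, 0, 0, 4, 0, 0, 0, 0.3, 0, 0, 4, 0, 0, 0, 0.3],
)

```text
time_s: 29.78
tcp_pos: [512.0, 215.7, 196.5]
tcp_rot: [[1.0, -0.005, -0.001], [-0.004, -0.705, -0.709], [0.003, 0.709, -0.705]]
force: [-0.1, 0.8, -0.1]
width: 30.9
```

drive_tool(
  targets=[0, 0, 4, 0, 0, 0, 0.3, 0, 0, 4, 6, 0, 0, 0.3, 0, 0, 3, 7, 0, 0, 0.3, 0, 0, 0, 7, 0, 0, 0.3, 0, 0, 0, 7, 0, 0, 0.3, 1, -2, 0, 7, 0, 0, 0.3, 1, -3, 0, 7, 0, 0, 0.3, 2, -3, 0, 4, 0, 0, 0.3, 2, -3, 0, 0, 0, -3, 0.3, 2, -3, 0, 0, 0, 0, 0.3],
)

```text
time_s: 30.62
tcp_pos: [592.3, 72.3, 305.3]
tcp_rot: [[0.998, -0.064, -0.001], [-0.064, -0.998, 0.001], [-0.001, -0.001, -1.0]]
force: [0.5, 0.6, -0.0]
width: 30.8
```

```bash
python3 - <<'E'
from h import *
np.set_printoptions(precision=3,suppress=True)
s=env.sense();print(s["time_s"],s["tcp_pos"],s["tcp_rot"],s["joint_pos"])
S=cam("scene"); cv2.imwrite("pics/p_s.png",cv2.resize(S["frame"][130:250,220:340],None,fx=5,fy=5,interpolation=cv2.INTER_CUBIC))
d=cam("wrist");cv2.imwrite("pics/p_w.png",d["frame"])
print(proj(d,[(627,-25.5,97)]))
E
```

```text
30.6167 [592.296  72.34  305.266] [[ 0.998 -0.064 -0.001]
 [-0.064 -0.998  0.001]
 [-0.001 -0.001 -1.   ]] [-0.673  0.458  0.661  1.663 -0.306  1.127  0.007]
[[311.916 253.646]]
```

View pics/p_s.png

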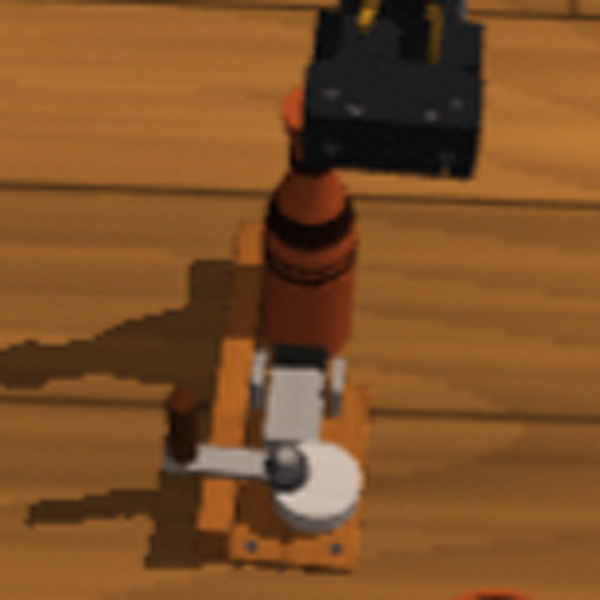

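View pics/p_w.png

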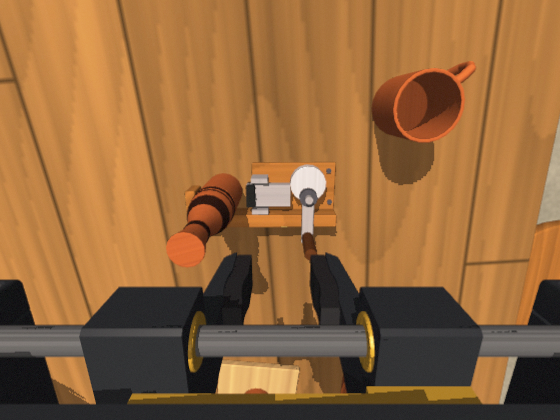

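drive_tool(
  targets=[1.2, -3.3, 0, 0, 0, 0, 0.1, 1.1, -3.3, 0, 0, 0, 0, 0.1, 1, -3.2, 0, 0, 0, 0, 0.1, 0, 0, -3, 0, 0, 0, 0.1, 0, 0, -3, 0, 0, 0, 0.1, 0, 0, -3, 0, 0, 0, 0.1, 0, 0, -3, 0, 0, 0, 0.1, 0, 0, 0, 0, 0, 0, 0.1, 0, 0, 0, 0, 0, 0, 0.1, 0, 0, 0, 0, 0, 0, 0.1],
  squeeze=10,
)

```text
time_s: 31.55
tcp_pos: [626.1, -21.8, 186.3]
tcp_rot: [[0.998, -0.057, 0.001], [-0.057, -0.998, -0.0], [0.001, 0.0, -1.0]]
force: [-0.6, -0.3, 0.5]
width: 39.5
```

```bash
python3 - <<'E'
from h import *
np.set_printoptions(precision=1,suppress=True)
s=env.sense();print(s["time_s"],s["tcp_pos"],s["width"])
d=cam("wrist");cv2.imwrite("pics/q_w.png",d["frame"])
print(proj(d,[(625.8,-25.5,97)]))
E
```

```text
31.55 [626.1 -21.8 186.3] 39.48534603609777
[[280.6 225.7]]
```

View pics/q_w.png

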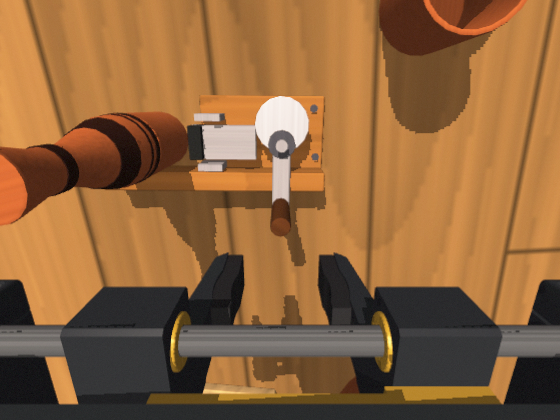

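drive_tool(
  targets=[0, -0.35, -2, 0, 0, 0, 0.1, 0, 0, -2, 0, 0, 0, 0.1, 0, 0, -2, 0, 0, 0, 0.1, 0, 0, -2, 0, 0, 0, 0.1, 0, 0, -1.6, 0, 0, 0, 0.1, 0, 0, -1, 0, 0, 0, 0.1, 0, 0, 0, 0, 0, 0, 0.3, 0, 0, 0, 0, 0, 0, 0.6, 0, 0, 0, 0, 0, 0, 1, 0, 0, 0, 0, 0, 0, 1],
)

```text
time_s: 32.43
tcp_pos: [626.2, -25.4, 80.2]
tcp_rot: [[0.998, -0.057, 0.002], [-0.057, -0.998, 0.0], [0.002, -0.0, -1.0]]
force: [-1.8, -1.4, 5.2]
width: 15.8
```

drive_tool(
  targets=[0, 0, 0, 0, 0, 0, 1, 0, 0, 0, 0, 0, 0, 1, 0, 0, 0, 0, 0, 0, 1, 0, 0, 0, 0, 0, 0, 1, 0, 0, 0, 0, 0, 0, 1, 0, 0, 0, 0, 0, 0, 1, 0.24, 0.01, 0, 0, 0, 3, 1, 0.24, 0.01, 0, 0, 0, 2, 1, 0.24, 0.03, 0, 0, 0, 3, 1, 0.24, 0.03, 0, 0, 0, 2, 1],
)

```text
time_s: 33.27
tcp_pos: [635.2, -25.2, 80.1]
tcp_rot: [[0.993, 0.119, 0.0], [0.119, -0.993, -0.0], [0.0, 0.0, -1.0]]
force: [-3.0, -0.9, 8.5]
width: 15.7
```

drive_tool(
  targets=[0.47, 0.07, 0, 0, 0, 5, 1, 0.47, 0.11, 0, 0, 0, 5, 1, 0.45, 0.15, 0, 0, 0, 5, 1, 0.44, 0.19, 0, 0, 0, 5, 1, 0.42, 0.23, 0, 0, 0, 5, 1, 0.4, 0.26, 0, 0, 0, 5, 1, 0.38, 0.3, 0, 0, 0, 5, 1, 0.35, 0.33, 0, 0, 0, 5, 1, 0.32, 0.36, 0, 0, 0, 5, 1, 0.29, 0.38, 0, 0, 0, 5, 1],
)

```text
time_s: 34.1
tcp_pos: [674.3, -2.8, 80.1]
tcp_rot: [[0.547, 0.837, -0.002], [0.837, -0.547, -0.002], [-0.003, -0.0, -1.0]]
force: [-7.6, -3.7, 8.9]
width: 15.7
```

drive_tool(
  targets=[0.25, 0.41, 0, 0, 0, 5, 1, 0.21, 0.43, 0, 0, 0, 5, 1, 0.18, 0.44, 0, 0, 0, 5, 1, 0.13, 0.46, 0, 0, 0, 5, 1, 0.1, 0.47, 0, 0, 0, 5, 1, 0.06, 0.48, 0, 0, 0, 5, 1, 0, 0.05, 0, 0, 0, 1, 1, 0, 0, 0, 0, 0, 0, 1, 0, 0, 0, 0, 0, 0, 1, 0, 0, 0, 0, 0, 0, 1],
)

```text
time_s: 34.93
tcp_pos: [684.3, 23.3, 80.0]
tcp_rot: [[0.042, 0.999, -0.0], [0.999, -0.042, -0.004], [-0.004, 0.0, -1.0]]
force: [-3.2, -5.4, 7.1]
width: 15.9
```

```bash
python3 - <<'E'
from h import *
np.set_printoptions(precision=2,suppress=True)
s=env.sense();print(s["time_s"],s["tcp_pos"],s["force"],s["width"])
d=cam("wrist");cv2.imwrite("pics/r_w.png",d["frame"])
E
```

```text
34.9333 [684.27  23.34  80.03] [-3.19 -5.36  7.14] 15.941284917912098
```

View pics/r_w.png

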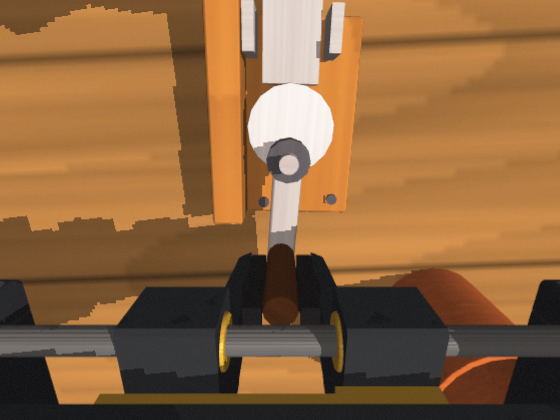

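```bash
python3 - <<'E'
import cv2
im=cv2.imread('pics/r_w.png'); cv2.imwrite('pics/r_z1.png',cv2.resize(im[100:340,180:380],None,fx=2.5*1.0,fy=2.5,interpolation=cv2.INTER_CUBIC))
cv2.imwrite('pics/r_z2.png',cv2.resize(im[0:240,180:380],None,fx=2.5,fy=2.5,interpolation=cv2.INTER_CUBIC))
E
```

```text
(no output)
```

View pics/r_z1.png

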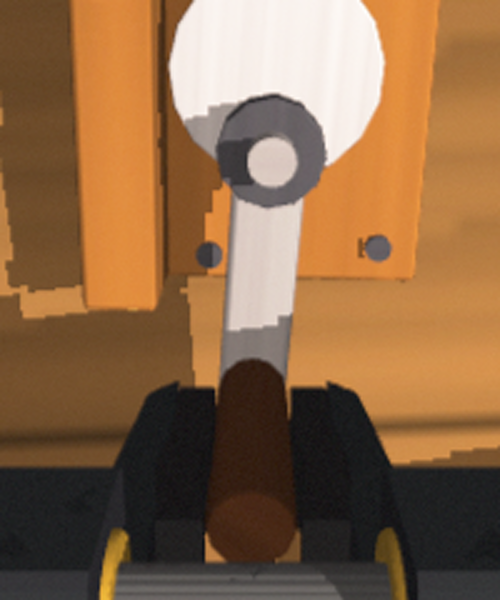

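View pics/r_z2.png

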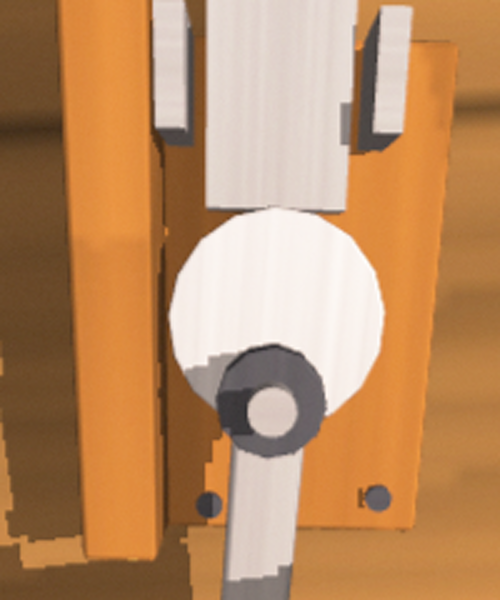

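```bash
cat > ang.py <<'E'
from h import *
E
python3 - <<'E'
from h import *
d=cam("wrist")
p1=lambda x,y:(180+x/2.5,100+y/2.5); p2=lambda x,y:(180+x/2.5,y/2.5)
def an(a,b,z):
    A,B=onz(d,[a,b],z); v=B-A; return np.degrees(np.arctan2(v[1],v[0])),A[:2].round(1),B[:2].round(1)
print("stop L",an(p2(63,0),p2(87,557),35)); print("stop R",an(p2(150,0),p2(157,557),35))
print("bed R",an(p2(456,42),p2(413,527),8)); print("foll L,R",an(p2(206,0),p2(206,205),38),an(p2(357,0),p2(346,205),38))
print("bed end",an(p2(166,524),p2(413,527),8),"stop end",an(p2(87,557),p2(157,557),35))
for z in (38,41): print("lever",an(p1(232,200),p1(221,360),z),an(p1(303,200),p1(289,345),z))
print("disc->pivot",an(p2(277,313),p2(271,410),43))
print("peg top",onz(d,[p1(251,530)],97),"pivot",onz(d,[p2(272,411)],43))
E
```

```text
stop L (np.float64(-3.983651364797446), array([551.8,  -8.7]), array([665.8, -16.7]))
stop R (np.float64(-3.9751568486931164), array([552.5,   8. ]), array([6.665e+02, 1.000e-01]))
bed R (np.float64(-3.4504000700091226), array([555.8,  73.2]), array([670.7,  66.3]))
foll L,R (np.float64(-3.501178845014547), array([553.8,  18.8]), array([589.5,  16.7])) (np.float64(-3.523822326069406), array([555. ,  47.3]), array([590.7,  45.1]))
bed end (np.float64(86.93008529093167), array([667.1,  -0.8]), array([670.7,  66.3])) stop end (np.float64(87.6740845902919), array([665.8, -16.7]), array([6.665e+02, 1.000e-01]))
lever (np.float64(-6.735145141335656), array([640.5,  19.4]), array([679.5,  14.8])) (np.float64(-6.632398797492815), array([641.1,  35.3]), array([676.3,  31.2]))
lever (np.float64(-6.735145141335647), array([639.8,  19.5]), array([678.2,  15. ])) (np.float64(-6.632398797492826), array([640.4,  35.1]), array([675. ,  31.1]))
disc->pivot (np.float64(-5.497500656548233), array([611. ,  30.3]), array([631. ,  28.3]))
peg top [[684.16027865  22.09664967  97.        ]] pivot [[631.19386498  28.55292558  43.        ]]
```

drive_tool(
  targets=[0.01, 0.1, 0, 0, 0, 1, 1, 0.01, 0.1, 0, 0, 0, 1, 1, 0, 0.1, 0, 0, 0, 0.5, 1, 0, 0, 0, 0, 0, 0, 1, 0, 0, 0, 0, 0, 0, 1, 0, 0, 0, 0, 0, 0, 1, 0, 0, 0, 0, 0, 0, 1, 0, 0, 0, 0, 0, 0, 1, 0, 0, 0, 0, 0, 0, 1, 0, 0, 0, 0, 0, 0, 1],
)

```text
time_s: 35.87
tcp_pos: [684.3, 24.6, 80.0]
tcp_rot: [[-0.001, 1.0, -0.001], [1.0, 0.001, -0.006], [-0.006, -0.001, -1.0]]
force: [-4.9, -8.6, 8.1]
width: 15.5
```

```bash
python3 - <<'E'
from h import *
np.set_printoptions(precision=2,suppress=True)
s=env.sense();print(s["time_s"],s["tcp_pos"],s["force"],s["width"])
d=cam("wrist");cv2.imwrite("pics/s_w.png",d["frame"]);im=d["frame"]
cv2.imwrite('pics/s_z1.png',cv2.resize(im[100:340,180:380],None,fx=2.5,fy=2.5,interpolation=cv2.INTER_CUBIC))
E
```

```text
35.8667 [684.28  24.62  80.01] [-4.91 -8.64  8.07] 15.51599181089806
```

View pics/s_z1.png

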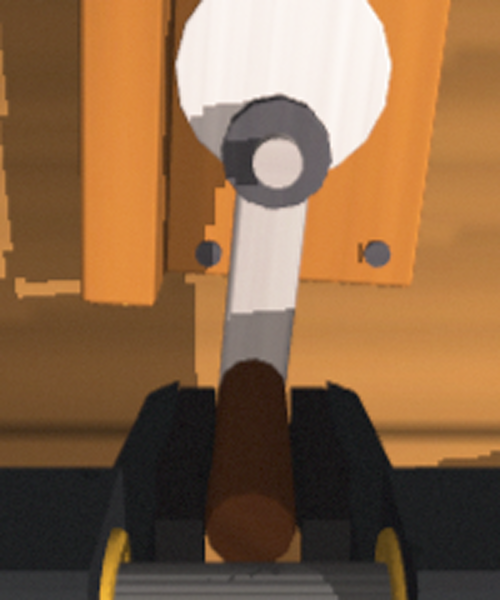

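drive_tool(
  targets=[0, 0.1, 0, 0, 0, 0, 1, 0, 0.1, 0, 0, 0, 0, 1, 0, 0.05, 0, 0, 0, 0, 1, 0, 0, 0, 0, 0, 0, 1, 0, 0, 0, 0, 0, 0, 1, 0, 0, 0, 0, 0, 0, 1, 0, 0, 0, 0, 0, 0, 1, 0, 0, 0, 0, 0, 0, 1, 0, 0, 0, 0, 0, 0, 1, 0, 0, 0, 0, 0, 0, 1],
)

```text
time_s: 36.75
tcp_pos: [684.4, 25.8, 80.0]
tcp_rot: [[-0.0, 1.0, -0.0], [1.0, 0.0, -0.007], [-0.007, -0.0, -1.0]]
force: [-3.6, -10.5, 7.5]
width: 15.7
```

```bash
python3 - <<'E'
from h import *
np.set_printoptions(precision=2,suppress=True)
s=env.sense();print(s["time_s"],s["tcp_pos"],s["force"],s["width"])
d=cam("wrist");im=d["frame"]
cv2.imwrite('pics/t_z1.png',cv2.resize(im[100:340,180:380],None,fx=2.5,fy=2.5,interpolation=cv2.INTER_CUBIC))
cv2.imwrite('pics/t_z2.png',cv2.resize(im[0:240,180:380],None,fx=2.5,fy=2.5,interpolation=cv2.INTER_CUBIC))
E
```

```text
36.75 [684.36  25.78  80.02] [ -3.62 -10.5    7.46] 15.720684509878131
```

View pics/t_z1.png

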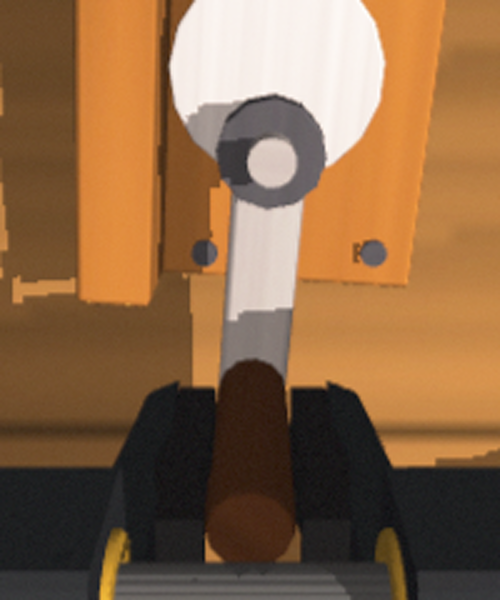

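View pics/t_z2.png

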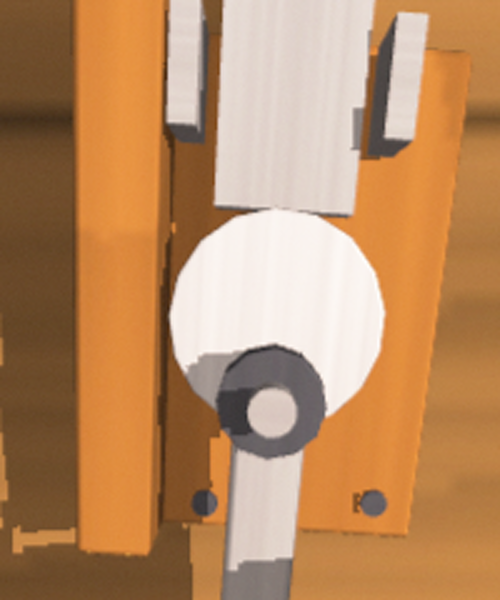

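```bash
python3 - <<'E'
from h import *
d=cam("wrist")
p1=lambda x,y:(180+x/2.5,100+y/2.5); p2=lambda x,y:(180+x/2.5,y/2.5)
def an(a,b,z):
    A,B=onz(d,[a,b],z); v=B-A; return np.degrees(np.arctan2(v[1],v[0])),A[:2].round(1),B[:2].round(1)
print("stop L",an(p2(75,0),p2(79,550),35)); print("stop R",an(p2(161,0),p2(150,550),35))
print("bed R",an(p2(470,52),p2(407,533),8)); print("foll L,R",an(p2(222,0),p2(215,205),38),an(p2(373,0),p2(352,213),38))
print("lever",an(p1(232,200),p1(221,360),40),an(p1(303,200),p1(289,345),40))
print("disc->pivot",an(p2(277,314),p2(272,411),43))
print("peg top",onz(d,[p1(251,528)],97),"pivot",onz(d,[p2(272,411)],43))
E
```

```text
stop L (np.float64(-3.6665963086670423), array([553.2,  -9.7]), array([665.8, -16.9]))
stop R (np.float64(-3.466637797487522), array([553.2,   6.8]), array([665.7,  -0. ]))
bed R (np.float64(-3.45209367330195), array([555.8,  73.2]), array([670.6,  66.3]))
foll L,R (np.float64(-2.982553390052863), array([554.1,  18.6]), array([589.9,  16.8])) (np.float64(-3.7237467856211195), array([554.2,  47.1]), array([591.4,  44.7]))
lever (np.float64(-4.3182148180996895), array([640.3,  19.9]), array([679.,  17.])) (np.float64(-4.2170162692039765), array([640.2,  35.6]), array([675.1,  33. ]))
disc->pivot (np.float64(-2.470153688884617), array([611. ,  29.5]), array([631. ,  28.6]))
peg top [[683.84490228  24.58945084  97.        ]] pivot [[631.04089258  28.61857855  43.        ]]
```

drive_tool(
  targets=[0, 0.1, 0, 0, 0, 0, 1, 0, 0.03, 0, 0, 0, 0, 1, 0, 0, 0, 0, 0, 0, 1, 0, 0, 0, 0, 0, 0, 1, 0, 0, 0, 0, 0, 0, 1, 0, 0, 0, 0, 0, 0, 1, 0, 0, 0, 0, 0, 0, 1, 0, 0, 0, 0, 0, 0, 1, 0, 0, 0, 0, 0, 0, 1, 0, 0, 0, 0, 0, 0, 1],
)

```text
time_s: 37.68
tcp_pos: [684.5, 26.7, 80.0]
tcp_rot: [[0.0, 1.0, 0.0], [1.0, -0.0, -0.008], [-0.008, 0.0, -1.0]]
force: [-3.6, -10.2, 6.9]
width: 15.8
```

drive_tool(
  targets=[0, -0.1, 0, 0, 0, 0, 1, 0, -0.1, 0, 0, 0, 0, 1, 0, 0, 0, 0, 0, 0, 1, 0, 0, 0, 0, 0, 0, 1, 0, 0, 0, 0, 0, 0, 1, 0, 0, 0, 0, 0, 0, 1, 0, 0, 0, 0, 0, 0, 1, 0, 0, 0, 0, 0, 0, 1, 0, 0, 0, 0, 0, 0, 1, 0, 0, 0, 0, 0, 0, 1],
)

```text
time_s: 38.52
tcp_pos: [684.5, 26.6, 80.0]
tcp_rot: [[-0.001, 1.0, 0.0], [1.0, 0.001, -0.006], [-0.006, 0.0, -1.0]]
force: [-3.8, -8.4, 7.2]
width: 15.4
```

drive_tool(
  targets=[0, -0.1, 0, 0, 0, 0, 1, 0, -0.1, 0, 0, 0, 0, 1, 0, -0.1, 0, 0, 0, 0, 1, 0, 0, 0, 0, 0, 0, 1, 0, 0, 0, 0, 0, 0, 1, 0, 0, 0, 0, 0, 0, 1, 0, 0, 0, 0, 0, 0, 1, 0, 0, 0, 0, 0, 0, 1, 0, 0, 0, 0, 0, 0, 1, 0, 0, 0, 0, 0, 0, 1],
)

```text
time_s: 39.35
tcp_pos: [684.5, 26.1, 80.0]
tcp_rot: [[-0.002, 1.0, -0.0], [1.0, 0.002, -0.003], [-0.003, -0.0, -1.0]]
force: [-3.2, -3.0, 6.5]
width: 15.7
```

drive_tool(
  targets=[0, 0, 0, 0, 0, 0, 0.5, 0, 0, 0, 0, 0, 0, 0.2, 0, 0, 0, 0, 0, 0, 0, 0, 0, 0, 0, 0, 0, -0.2, 0, 0, 0, 0, 0, 0, -0.2, 0, 0, 1, 0, 0, 0, -0.2, 0, 0, 2, 0, 0, 0, -0.2, 0, 0, 2, 0, 0, 0, -0.2, 0, 0, 2, 0, 0, 0, -0.2, 0, 0, 2, 0, 0, 0, -0.2],
)

```text
time_s: 40.18
tcp_pos: [684.6, 28.6, 170.4]
tcp_rot: [[-0.004, 1.0, 0.001], [1.0, 0.004, 0.0], [0.0, 0.001, -1.0]]
force: [0.7, -0.8, 0.7]
width: 52.9
```

drive_tool(
  targets=[0, 0, 2, 0, 0, 0, -0.2, 0, 0, 0, 0, 0, 0, -0.2, 0, 0, 0, 0, 0, 0, -0.2, 0, 0, 0, 0, 0, 0, -0.2, 0, 0, 0, 0, 0, 0, -0.2, 0, 0, 0, 0, 0, 0, -0.2, 0, 0, 0, 0, 0, 0, -0.2, 0, 0, 0, 0, 0, 0, -0.2, 0, 0, 0, 0, 0, 0, -0.2, 0, 0, 0, 0, 0, 0, -0.2],
)

```text
time_s: 41.02
tcp_pos: [684.4, 28.6, 188.5]
tcp_rot: [[-0.004, 1.0, -0.0], [1.0, 0.004, -0.0], [-0.0, -0.0, -1.0]]
force: [0.1, -0.5, -0.2]
width: 53.0
```

```bash
python3 - <<'E'
from h import *
np.set_printoptions(precision=2,suppress=True)
s=env.sense();print(s["time_s"],s["tcp_pos"],s["force"],s["width"])
d=cam("wrist");im=d["frame"];cv2.imwrite('pics/u_w.png',im)
cv2.imwrite('pics/u_z1.png',cv2.resize(im[0:240,180:380],None,fx=2.5,fy=2.5,interpolation=cv2.INTER_CUBIC))
E
```

```text
41.0167 [684.41  28.58 188.49] [ 0.15 -0.47 -0.2 ] 53.02656933894048
```

View pics/u_w.png

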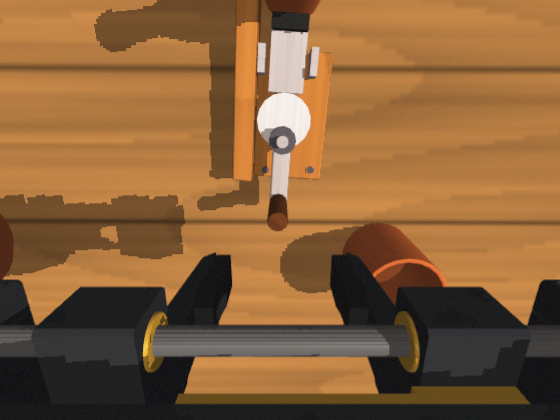

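View pics/u_z1.png

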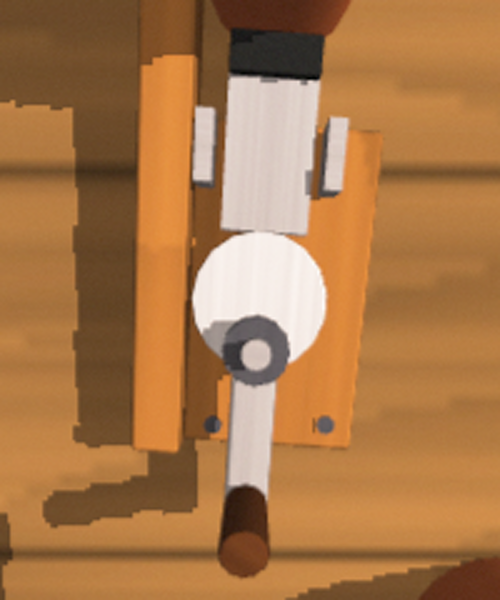

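```bash
python3 - <<'E'
from h import *
d=cam("wrist")
p=lambda x,y:(180+x/2.5,y/2.5)
def an(a,b,z):
    A,B=onz(d,[a,b],z); v=B-A; return np.degrees(np.arctan2(v[1],v[0])).round(2),A[:2].round(1),B[:2].round(1)
print("stop L",an(p(139,60),p(134,448),35)); print("stop R",an(p(196,60),p(182,450),35))
print("bed R",an(p(382,133),p(349,447),8)); print("foll L,R",an(p(230,80),p(221,230),38),an(p(320,82),p(307,234),38))
print("lever",an(p(233,385),p(227,485),40),an(p(275,385),p(268,488),40))
a=onz(d,[p(257,354)],43)[0];b=onz(d,[p(244,554)],97)[0];v=b-a
print("pivot",a,"peg",b,np.degrees(np.arctan2(v[1],v[0])))
S=cam("scene");cv2.imwrite("pics/v_s.png",S["frame"])
E
```

```text
stop L (np.float64(-3.27), array([539.3,  -9.3]), array([665.7, -16.5]))
stop R (np.float64(-3.44), array([539.3,   8.9]), array([666.4,   1.3]))
bed R (np.float64(-3.41), array([556. ,  73.6]), array([671.1,  66.7]))
foll L,R (np.float64(-4.18), array([545.5,  19.8]), array([590.1,  16.6])) (np.float64(-3.72), array([545.9,  48.5]), array([591.3,  45.5]))
lever (np.float64(-3.68), array([641.6,  20.4]), array([678.4,  18.1])) (np.float64(-3.16), array([641.6,  35.3]), array([679.5,  33.3]))
pivot [630.48507182  28.87437775  43.        ] peg [684.28316888  24.95143673  97.        ] -4.17060932431008
```

View pics/v_s.png

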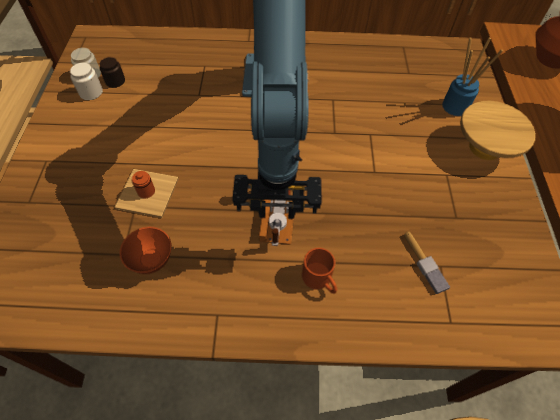

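Lever −3.4°, jig −3.45°, so the cam is square. I'll clear the arm and check that the vase is home.

drive_tool(
  targets=[0, 0, 3, 0, 0, 0, -0.2, 0, 0, 3, 0, 0, 0, -0.2, 0, 1, 3, 0, 0, 0, -0.2, 0, 3, 2, 0, 0, 0, -0.2, 0, 4, 0, 0, 0, 0, -0.2, -1, 4, 0, 0, 0, 0, -0.2, -1, 4, 0, 0, 0, 0, -0.2, -1, 4, 0, 0, 0, 0, -0.2, -1, 4, 0, 0, 0, 0, -0.2, -1, 3, 0, 0, 0, 0, -0.2],
)

```text
time_s: 42.0
tcp_pos: [632.9, 302.9, 298.7]
tcp_rot: [[-0.007, 1.0, -0.0], [1.0, 0.007, 0.002], [0.002, -0.0, -1.0]]
force: [-0.5, 0.7, -0.1]
width: 52.9
```

```bash
python3 - <<'E'
from h import *
np.set_printoptions(precision=1,suppress=True)
s=env.sense();print(s["time_s"],s["tcp_pos"],s["force"])
S=cam("scene"); cv2.imwrite("pics/w_s.png",cv2.resize(S["frame"][130:250,220:340],None,fx=5,fy=5,interpolation=cv2.INTER_CUBIC))
T=cam("top"); cv2.imwrite("pics/w_t.png",cv2.resize(T["frame"][160:290,220:340],None,fx=4.6,fy=4.6,interpolation=cv2.INTER_CUBIC))
cv2.imwrite("pics/w_w.png",cam("wrist")["frame"])
E
```

```text
42.0 [632.9 302.9 298.7] [-0.5  0.7 -0.1]
```

View pics/w_s.png

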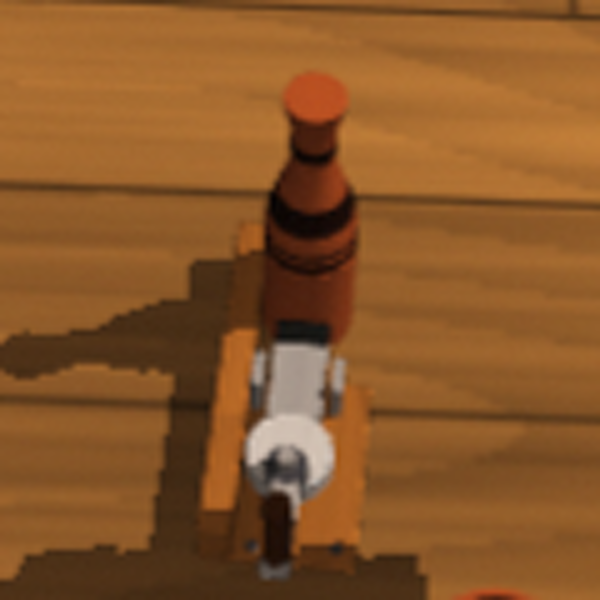

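View pics/w_t.png

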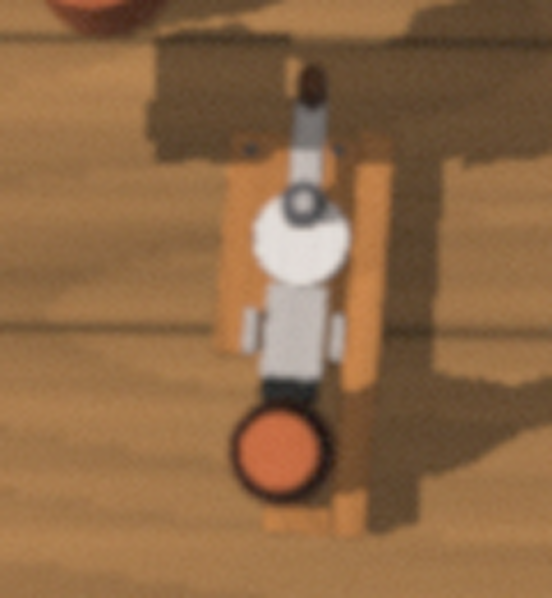

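View pics/w_w.png

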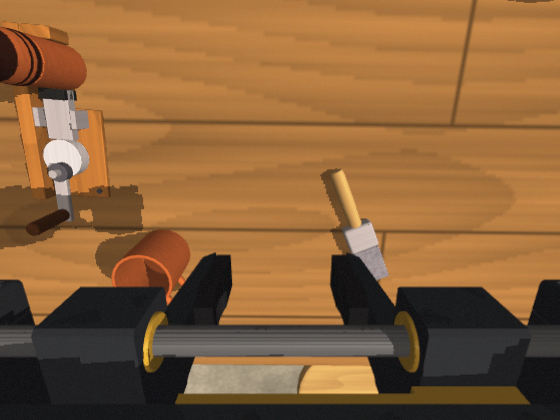

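```bash
python3 - <<'E'
from h import *
np.set_printoptions(precision=1,suppress=True)
T=cam("top");S=cam("scene")
f=lambda x,y:(220+x/4.6,160+y/4.6); g=lambda x,y:(220+x/5,130+y/5)
a=np.radians(-3.45);jy=np.array([np.cos(a),np.sin(a)]);jx=np.array([jy[1],-jy[0]])
for n,l,st,O in(("top",onz(T,[f(280,452)],195)[0],None,None),("scene",onz(S,[g(316,97)],195)[0],None,None)):
    O=np.array([504,34.1]) if n=="top" else np.array([507.4,38.3])
    d=l[:2]-O; print(n,l,"jig xy",d@jx,d@jy)
# base edges: jig-side clearance in top: foot silhouettes at z75 widest
print("body circle top view (z~75)",onz(T,[f(282,452)],75))
# jar
im=T["frame"][215:290,405:480];cv2.imwrite("pics/x_t.png",cv2.resize(im,None,fx=6,fy=6))
im=S["frame"][160:225,105:185];cv2.imwrite("pics/x_s.png",cv2.resize(im,None,fx=6,fy=6))
E
```

```text
top [503.2  34.5 195. ] jig xy -0.3202783359694164 -0.7844490378846797
scene [506.3  38.1 195. ] jig xy 0.26942783353741356 -1.0676872902406018
body circle top view (z~75) [[503.8  35.3  75. ]]
```

View pics/x_t.png

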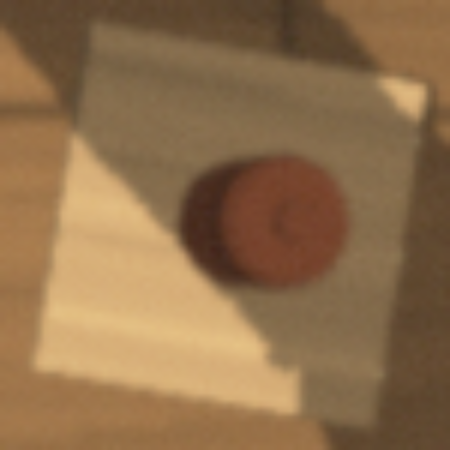

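View pics/x_s.png

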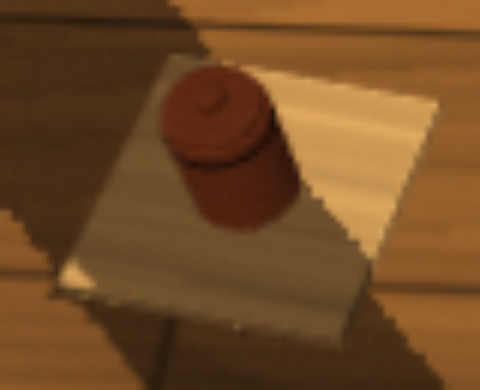

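The vase is within 1 mm of the nest centre in both views, so it is home and clamped upright. The jar stands upright mid-board. Handing in.

```bash
python3 -c "
from station import env
print(env.sense()['time_s']); print(env.sign_off())"
```

```text
42.25
the job is handed in; nothing more can be done
None
```

The job is done and handed in at 42.3 s of the 72 s allowed; no verdict was reported.

- **Jar:** I swung the cam handle a quarter turn to open the jig and lifted the jar out by its body above the back stop. I set it down when the wrist force showed the board taking its weight. The last pictures show it upright about the middle of the ware board.
- **Vase:** I pushed it with the tool tilted 45° and two fingertips low on the foot, at an estimated 28 mm. It slid upright with about 2–4 N until the force rose to about 12 N against the back stop. The last check put its lip within about 0.3 mm of the nest centre along the slide, and about 1 mm across it, in both fixed cameras. The tool kept clear of the painted part in the pictures I took.
- **Cam:** My first return stopped about 3° short, so I nudged the handle on. After release the lever is at −3.4° and the jig's axis at −3.45°, measured in the same wrist picture, and the pad bears on the vase. A coarser reading, from the peg top and cam pivot, gave −4.2°, about 0.7° off. It compares points at different heights, so I trusted the lever edges.
- **Force at the end:** Turning the last few degrees took about 10 N, more than the 3–5 N expected. I eased that off before opening the fingers so the handle would not spring.
- **Cameras:** The two fixed cameras disagree with each other by 3–4 mm, so I judged the fit against the jig as each camera sees it.
- **Bystanders:** I did not go near the bowl, mug or brush; they look unmoved in the late pictures, though I did not measure them.

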